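Pack thick glass slabs in the carrier and lock them in

TASK

The wooden carrier on the bench is to be packed with all the thick amber glass slabs that lie around it. First take the locking bar up out of its two slots and then lift the cover board out, setting both aside on the bench; stack every slab flat and squarely on the carrier's grey pad, one on another with edges flush, put the cover board squarely on top of the pile with its handle up, and lower the bar back until both ends of its axle sit fully down in their slots. Leave the jar, the hammer and the metal cup where they are.

Things in the scene. Friction and masses are not known exactly. Their poses are not given: they have to be found in the camera images.
- pad (a point): centre of the top face of the grey pad, 60 (x) by 110 mm (y), 14 mm above the bench, on the fixed wooden carrier (base 100 by 206 mm, 12 mm high). Two uprights, 50 mm wide (x), 18 mm thick (y), stand at its y = +94 and -94 mm (inner faces at 85 mm), 159 mm high above the bench; front and back are open. Yaw differs from start to start; z up
- slot_left (a point): centre of the flat bottom of the slot in the upright at pad y = +94 mm, 123 mm above the bench; axes as for pad. The slot, open at the top, is 14 mm wide (x), straight for 23 mm up, then flares to about 40 mm
- slot_right (a point): the like point of the like slot in the upright at pad y = -94 mm
- bar_center (a point): centre of the locking bar, on its axis: dark square timber 28 by 28 mm, 160 mm long (y), with a round steel axle 10 mm thick, 224 mm long over all, sticking out 32 mm at each end; 0.3 kg, alike either way round. 14 mm above the bench when lying there, 128 mm when seated in the slots, as at the start; the timber then has 5 mm to spare at each end
- bar_end_a (a point): point on the axle's axis 94 mm from the bar's centre along its +y, where it rests in a slot; 5 mm above the slot's bottom when seated
- bar_end_b (a point): the same, 94 mm along the bar's -y
- board_grip (a point): centre of the cover board's handle. Plywood board 60 (x) by 110 (y) by 10 mm thick; on it a dark batten handle 24 mm wide (x), 70 mm long (y), 20 mm high; 0.12 kg. The point is 20 mm above the board's underside; z up. It starts on the pad under the bar. On four slabs, the handle's top is still 10 mm under the seated bar
- slab1_center (a point): thick slab of amber glass, a flat plate 60 mm (its x) by 110 mm (its y) by 15 mm thick, 0.25 kg; all slabs are alike. The point is its very centre, half-way up (7.5 mm above its underside). It lies flat on the bench at the start. Absent in some starts.
- slab2_center (a point): thick slab of amber glass, a flat plate 60 mm (its x) by 110 mm (its y) by 15 mm thick, 0.25 kg; all slabs are alike. The point is its very centre, half-way up (7.5 mm above its underside). It lies flat on the bench at the start. Absent in some starts.
- slab3_center (a point): thick slab of amber glass, a flat plate 60 mm (its x) by 110 mm (its y) by 15 mm thick, 0.25 kg; all slabs are alike. The point is its very centre, half-way up (7.5 mm above its underside). It lies flat on the bench at the start. Absent in some starts.
- slab4_center (a point): thick slab of amber glass, a flat plate 60 mm (its x) by 110 mm (its y) by 15 mm thick, 0.25 kg; all slabs are alike. The point is its very centre, half-way up (7.5 mm above its underside). It lies flat on the bench at the start. Absent in some starts.
- jar: glass jar, 66 mm across and 100 mm tall, standing on the bench behind the carrier, to be left alone; origin at the centre of its underside
- hammer: hammer about 240 mm long, lying on the bench behind the carrier, to be left alone; origin on its underside, x axis along its length
- nailcup: metal cup, 72 mm across and 60 mm tall, standing on the bench behind the carrier, to be left alone; origin at the centre of its underside
There are look-alikes about, which are no part of the job. What is shaped like the part that bears slab4_center but pink is not meant. Leave any red look-alike of the part that bears slab1_center alone.

How it is judged:
By the outcome, as a careful person would: the job done as asked, in the order asked, and still so for the second after the job is handed in, with the robot touching nothing.
Of slab1, slab2, slab3, slab4 only 2 to 4 are there at a start; the rules pass over those that are not, and their reading is None.
At some moment in a run one of slab1, slab2, slab3, slab4 may be knocked a few centimetres aside while the robot is not near it.
It also fails if it takes over 210 s, if anything falls off the work surface, if the arm or the gripper's body presses on something with over 40 N, if the wrist force passes 120 N, or if a joint passes its speed limit or range.

ROBOT

A 6-joint arm with a two-finger parallel gripper is mounted at the origin on the work surface. World frame = base frame: x ahead of the robot, y to its left, z up, the work surface at z = 0. Lengths are in mm, angles in degrees, forces in N, time in s.
With the tool pointing down it reaches from about 300 to 850 mm from the base axis. Payload 4.2 kg.
Tool frame: the origin (TCP) lies at the very end of the fingers, on their centre line; the grasp point (between the pads) lies 19 mm behind it (env.grasp_offset is the distance from the TCP to the grasp point, in mm); z points along the fingers, y is the line along which they close (so a half turn about z gives the same grasp; the last joint's range is limited). The gripper opens to 91 mm and grips with 3 to 60 N. Pads are 32 mm wide; open, the fingers measure 118 mm over their backs; the gripper's body (76 mm by 178 mm) begins 60 mm behind the grasp point.
Start: joints at [-73.854, 18.312, 89.639, -0, 72.044, -1.146], TCP at [170.916, -549.027, 213.976] pointing down, gripper open.
Joint ranges: [-177.97, 177.97], [-48.28, 115.42], [12.27, 149.76], [-77.06, 257.06], [2.81, 150.46], [-146.56, 146.56]. Speed limits (degrees/s): [147.25, 147.25, 180, 180, 180, 180].

INTERFACE

Orientations are given as [roll, pitch, yaw] about the fixed x, y, z axes, in that order (R = Rz(yaw) Ry(pitch) Rx(roll)).
In Python, from workcell import env gives the robot as it stands. The module is installed in compiled form; this text tells all that it offers.
- The arm moves only by the tool send_rows, never from a script. Its argument "motion" is a list of rows, each an object of numbers: "tx", "ty", "tz": the shift along the tool's x, y, z in units of 500 mm (1.0 is 500 mm); "rx", "ry", "rz": the turn, a rotation vector about the tool's x, y, z in units of 30 degrees (1.0 is 30 degrees); "gripper": the closure, from -1 (fully open) to 1 (shut). In form: [{"tx": .., "ty": .., "tz": .., "rx": .., "ry": .., "rz": .., "gripper": ..}, ...]. A call has 1 to 12 rows; each row shifts and turns the commanded pose from where the row before left it, along the tool's axes as they then stand; what a row does not reach is not made up. A row lasts 1/8 s, in which the tool goes at most 62.5 mm and 10.7 degrees, less where a joint would pass 70% of its speed; a pose out of reach is approached as far as the arm can. A call with a number of a shift or a turn outside -1 to 1 is refused whole. A call with a gripper value outside its range is refused whole. The fingers move at their own pace and stop on an object; "grip_force" is the grip in N (left out, the last holds). Time passes only in rows, so rows that do not move let the fingers close. It gives the time, the measured TCP pose, the force, the opening and the grip force at its end, in the units of the state.
- env.state(): the state, without advancing time (a new reading comes with each control period).
- env.grab_frame(name): name is "side" or "top"; returns a dict with "frame" (420x560x3 uint8, red, green, blue), "vertical_fov" (degrees; the focal length in pixels is half the picture's height over the tangent of half this angle, whatever the lens; pixels are square), "cx", "cy" (the principal point, pixels), "k1" (the pictures are not rectified: a ray, as slopes to the right and down, at radius r is drawn at 1 + k1 r^2 times it, then the intrinsics apply), "rvec" (rotation vector, rad) and "tvec" (3), from world to camera coordinates, as OpenCV has them. Camera axes: x right, y down, z forward; pixel columns grow to the right and rows downward; lengths in mm; the calibration is good to about 2 mm. A picture is of the moment at which its call begins. There is no depth.
- env.job_done(): hands the job in; it is judged then, once.
The state is a dict: "time_s": time; "qpos": joint angles; "qvel": joint speeds; "effort": joint torques, N m; "ee_pos": TCP position; "ee_rot": TCP orientation; "force": force on the tool from outside, world axes, zero at the start; "torque": the same for the moment, N m; "gripper_width": finger opening in mm; "gripper_force": force on a finger pad.
Only numpy, scipy, OpenCV 4.12 (cv2) and the standard library are available. Lean on these libraries where they do the work, as an engineer would, in place of code of your own. Each camera call takes 0.05 s, during which the arm holds its last target. There are 200 camera calls.

## Working session

There is one attempt and no reset: what is moved stays moved. The work goes in short steps, Python scripts to look and compute and a tool call to move; the robot and the scene stay as the last step left them, time stands still between calls to the robot, and variables do not carry over. Pictures are saved under pics/ and viewed, at most 18 in all, crops included, and the job is handed in when it is done.

Besides the shell and the picture viewer there is one more tool, called as name([rows], argument=value, ...), one row to a line, values as JSON. send_rows: Moves the arm, as the interface text tells. Shifts and turns lie within -1 to 1; 1 stands for 500 mm of shift or 30 degrees of turn. Its arguments: {"type":"object","properties":{"motion":{"type":"array"},"grip_force":{"type":"number"}},"required":["motion"]}

```bash
mkdir -p pics; cat > h.py <<'E'
import numpy as np, cv2
from scipy.spatial.transform import Rotation as R
from workcell import env
def grab(n,save=None):
    f=env.grab_frame(n)
    if save: cv2.imwrite(f'pics/{save}.png',f['frame'][:,:,::-1])
    return f
def cam(f):
    fl=f['frame'].shape[0]/2/np.tan(np.radians(f['vertical_fov'])/2)
    K=np.array([[fl,0,f['cx']],[0,fl,f['cy']],[0,0,1.]]);D=np.array([f['k1'],0,0,0,0.])
    return K,D,np.array(f['rvec'],float),np.array(f['tvec'],float)
def proj(f,P):
    K,D,r,t=cam(f);return cv2.projectPoints(np.array(P,float).reshape(-1,1,3),r,t,K,D)[0].reshape(-1,2)
def ray(f,uv,z):
    K,D,r,t=cam(f);n=cv2.undistortPoints(np.array(uv,float).reshape(-1,1,2),K,D).reshape(-1,2)
    M=cv2.Rodrigues(r)[0];d=np.c_[n,np.ones(len(n))]@M;c=-M.T@t.ravel()
    return c+d*((z-c[2])/d[:,2])[:,None]
E
python3 - <<'E'
from h import *
for n in('top','side'):
    f=grab(n,n+'0');K,D,r,t=cam(f);print(n,K[0,0],f['k1'],-cv2.Rodrigues(r)[0].T@t.ravel())
s=env.state();print(s)
E
```

```text
top 482.5332509063146 0.0180887378897041 [ 397.19382482    5.61833992 1156.69386773]
side 431.82917700557783 -0.07128058196824821 [258.67065295 743.13054185 648.85057512]
{'time_s': 0.1, 'qpos': array([-7.38552202e+01,  1.83487184e+01,  8.97001727e+01,  1.36464479e-03,
        7.20442587e+01, -1.14594478e+00]), 'qvel': array([-0.12423298, -0.04645885, -0.23827105, -0.0261498 ,  0.04371688,
        0.01578251]), 'effort': array([ 6.88837408e-04, -4.13332844e+01, -2.32509041e+01,  7.29544088e-02,
        4.21546062e-02, -6.50552329e-05]), 'ee_pos': array([ 170.7816679 , -548.57151461,  213.19181019]), 'ee_rot': array([-1.79906895e+02, -3.16015290e-03,  1.72903003e+01]), 'force': array([-0.71029156,  0.64410298, -0.22470127]), 'torque': array([0.01877917, 0.03887617, 0.00254882]), 'gripper_force': 0.0, 'gripper_width': 91.1895274082966}
```

View pics/top0.png

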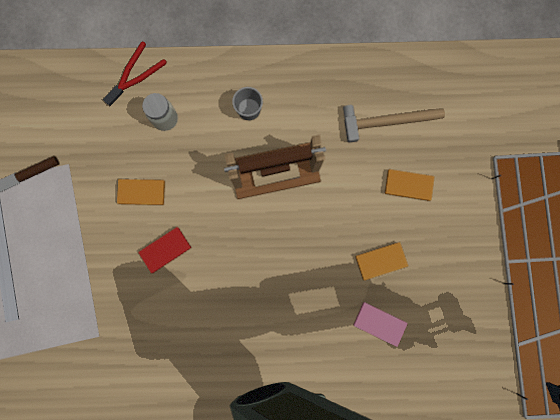

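View pics/side0.png

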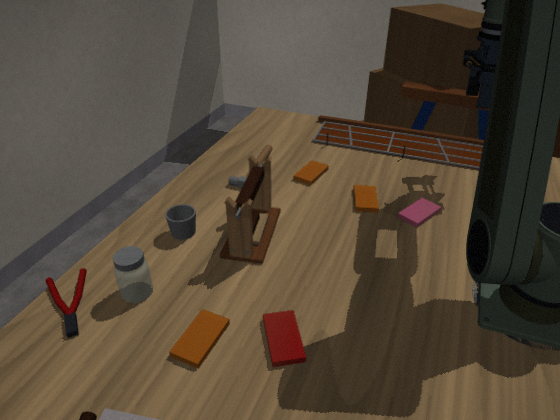

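Top view (up = +x, left = +y): the amber slabs are at (140,191), (410,185) and (382,260). The look-alikes are red at (164,249) and pink at (381,324). The carrier is at (275,168), with the bar at (275,157). The side view agrees: amber at (311,172), (366,198) and (200,337), red at (284,337), pink at (420,211). I choose the three amber ones.

```bash
cat >> h.py <<'E'
from scipy.optimize import least_squares
def box(p,z0,h,lx=60,ly=110):
    x,y,a=p[0],p[1],np.radians(p[2]);c,s=np.cos(a),np.sin(a)
    return np.array([[x+c*u-s*v,y+s*u+c*v,z] for z in(z0,z0+h) for u,v in((-lx/2,-ly/2),(lx/2,-ly/2),(lx/2,ly/2),(-lx/2,ly/2))])
def mom(c):
    m=cv2.moments(c.astype(np.float32).reshape(-1,1,2)) if not isinstance(c,dict) else c
    return np.array([m['m10']/m['m00'],m['m01']/m['m00'],(m['mu20']-m['mu02'])/m['m00']/40,2*m['mu11']/m['m00']/40])
def fitbox(f,mask,z0,h,p0,lx=60,ly=110):
    M=mom(cv2.moments(mask.astype(np.uint8),True))
    g=lambda p:mom(cv2.convexHull(proj(f,box(p,z0,h,lx,ly)).astype(np.float32)))-M
    return least_squares(g,p0,diff_step=1e-3,x_scale=[1,1,1])
def amber(f):
    hsv=cv2.cvtColor(f['frame'],cv2.COLOR_RGB2HSV)
    return cv2.inRange(hsv,(8,200,120),(22,255,255))
def comps(m,lo=300):
    n,l,s,c=cv2.connectedComponentsWithStats(m)
    return [(l==i,s[i],c[i]) for i in range(1,n) if s[i][4]>lo]
E
python3 - <<'E'
from h import *
ft=grab('top');fs=grab('side')
for f in(ft,fs):
    for m,s,c in comps(amber(f)):
        g=ray(f,[c],7.5)[0]
        best=min((fitbox(f,m,0,15,[g[0],g[1],a]) for a in(-60,-20,20,60)),key=lambda r:r.cost)
        print(s,c.round(1),best.x.round(1),best.cost.round(3))
a=cv2.resize(ft['frame'][125:210,210:340],None,fx=6,fy=6,interpolation=cv2.INTER_CUBIC)[:, :, ::-1]
cv2.imwrite('pics/ct.png',a)
b=cv2.resize(fs['frame'][135:270,205:305],None,fx=4.4,fy=4.4,interpolation=cv2.INTER_CUBIC)[:, :, ::-1]
cv2.imwrite('pics/cs.png',b)
E
```

```text
[295 161  32  19 320] [310.8 170.1] [ 587.2 -331.8   -4. ] 0.02
[355 185  23  23 435] [365.6 196.1] [ 405.7 -255.7   16.6] 0.057
[ 171  310   58   53 1447] [199.4 335.4] [583.1 319.8  -1.3] 0.179
```

View pics/ct.png

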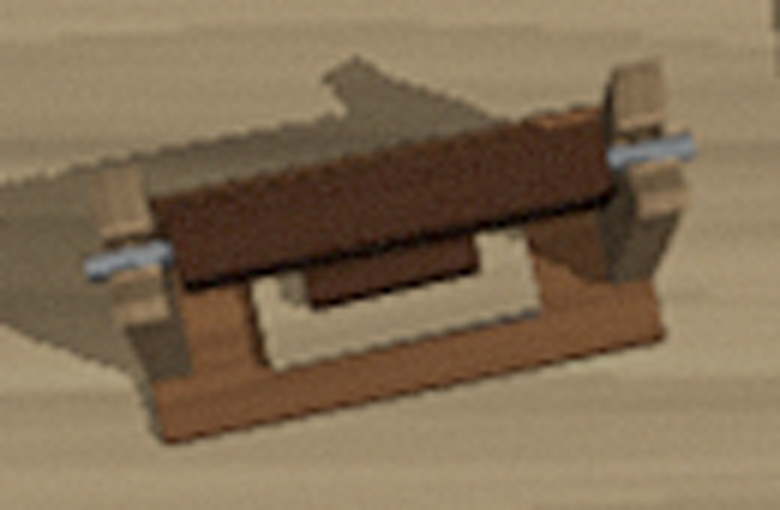

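View pics/cs.png

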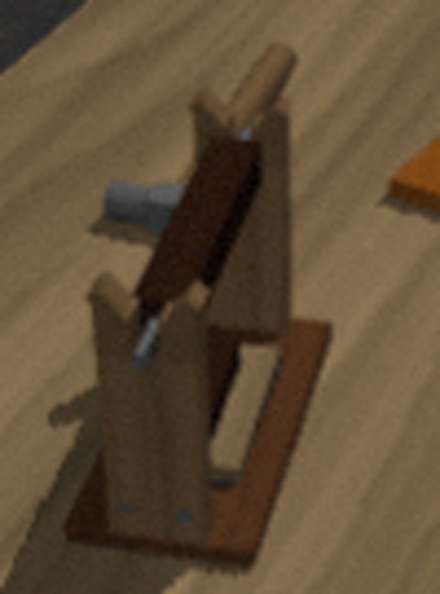

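The crops show the bar seated in both slots: axle ends at about (225,169) and (325,149) in the top view. The board with its dark handle lies beneath, and the base's front corners are at (237,198) and (320,181).

```bash
cat >> h.py <<'E'
def amber(f):
    hsv=cv2.cvtColor(f['frame'],cv2.COLOR_RGB2HSV)
    return cv2.inRange(hsv,(9,170,60),(20,255,255))
E
python3 - <<'E'
from h import *
ft=grab('top');fs=grab('side')
for f in(ft,fs):
    m=amber(f)
    if f is ft: m[:,480:]=0
    for m,s,c in comps(cv2.morphologyEx(m,cv2.MORPH_OPEN,np.ones((3,3),np.uint8)),250):
        g=ray(f,[c],7.5)[0]
        best=min((fitbox(f,m,0,15,[g[0],g[1],a]) for a in(-60,-20,20,60)),key=lambda r:r.cost)
        print(s,c.round(1),best.x.round(1),best.cost.round(3))
T=[((0,112,128),(90,268)),((0,-112,128),(692,146)),((-50,103,0),(163,440)),((-50,-103,0),(663,338))]
S=[((-50,103,0),(247,562)),((-50,-103,12),(330,322)),((50,103,0),(68,530)),((0,112,128),(142,357))]
def res(p,sets=None):
    a=np.radians(p[2]);c,s=np.cos(a),np.sin(a);o=[]
    for f,L,k,off in sets:
        P=[[p[0]+c*q[0]-s*q[1],p[1]+s*q[0]+c*q[1],q[2]] for q,_ in L]
        uv=(np.array([w for _,w in L])+.5)/k-.5+off
        o.append((proj(f,P)-uv).ravel())
    return np.concatenate(o)
for sets in([(ft,T,6,(210,125))],[(fs,S,4.4,(205,135))],[(ft,T,6,(210,125)),(fs,S,4.4,(205,135))]):
    r=least_squares(res,[640,30,10],kwargs=dict(sets=sets));print(r.x.round(2),r.fun.round(1))
E
```

```text
[ 385  170   48   31 1128] [408.9 184.8] [ 583.8 -318.2  -10.9] 0.007
[ 117  179   48   26 1136] [140.6 191.6] [580.8 326.6  -2.8] 0.002
[ 356  243   51   37 1132] [381.  260.6] [ 404.2 -243.1   15.8] 0.004
[392 140  49  12 256] [415.8 145.6] [ 316.7 -620.9  105.1] 3.477
[294 161  34  23 464] [310.2 171.9] [ 585.6 -321.2   -9.7] 0.002
[354 185  24  27 581] [365.3 198.2] [ 404.  -245.1   15.8] 0.001
[ 170  310   58   58 1744] [198.4 337.8] [582.  325.4  -1.6] 0.016
[628.22   3.1   10.38] [-0.6 -0.5  0.1 -0.6  0.4  0.5  0.3  0.6]
[628.59  -2.13  10.44] [ 1.2  0.   0.7 -1.4 -1.1  1.2 -0.7 -0.4]
[627.92   1.41  10.47] [ 0.2 -0.3  0.8 -0.5  1.1  0.7  1.   0.7  0.9  1.1  0.4 -0.6 -1.5  2.2
 -1.2  0.6]
```

```bash
cat >> h.py <<'E'
import json
def pose():
    s=env.state();M=R.from_euler('xyz',s['ee_rot'],degrees=True).as_matrix()
    return np.array(s['ee_pos'],float),np.degrees(np.arctan2(M[1,0],M[0,0]))
def plan(wps,g=-1,step=52,rot=8.5):
    """wps: [x,y,z,yaw(,rows)]; print rows of tool shifts/turns from the measured pose"""
    p,y=pose();out=[]
    for w in wps:
        t=np.array(w[:3],float);dy=(w[3]-y+180)%360-180
        n=w[4] if len(w)>4 else int(max(1,np.ceil(np.linalg.norm(t-p)/step),np.ceil(abs(dy)/rot)))
        for i in range(n):
            d=(t-p)/(n-i);a=((w[3]-y+180)%360-180)/(n-i)
            c,s=np.cos(np.radians(y)),np.sin(np.radians(y))
            v=np.round(np.array([c*d[0]+s*d[1],s*d[0]-c*d[1],-d[2]])/500,3 if i<n-1 else 4);r=round(-a/30,3)
            out.append(dict(tx=v[0],ty=v[1],tz=v[2],rz=r,gripper=g))
            p=p+500*np.array([c*v[0]+s*v[1],s*v[0]-c*v[1],-v[2]]);y-=30*r
    for i in range(0,len(out),12): print(json.dumps([{k:float(v) for k,v in o.items()} for o in out[i:i+12]]).replace(' ',''))
    print(len(out),'rows')
E
python3 - <<'E'
from h import *
print(pose())
plan([[400,-272,260,59],[628.2,2.5,260,100.4],[628.2,2.5,200,100.4]])
E
```

```text
(array([ 170.87484979, -548.86560531,  213.6781037 ]), np.float64(17.29159216232843))
[{"tx":0.086,"ty":-0.056,"tz":-0.013,"rz":-0.199,"gripper":-1.0},{"tx":0.091,"ty":-0.047,"tz":-0.013,"rz":-0.199,"gripper":-1.0},{"tx":0.096,"ty":-0.037,"tz":-0.013,"rz":-0.198,"gripper":-1.0},{"tx":0.099,"ty":-0.027,"tz":-0.013,"rz":-0.199,"gripper":-1.0},{"tx":0.101,"ty":-0.016,"tz":-0.014,"rz":-0.198,"gripper":-1.0},{"tx":0.103,"ty":-0.006,"tz":-0.013,"rz":-0.199,"gripper":-1.0},{"tx":0.1027,"ty":0.0046,"tz":-0.0136,"rz":-0.198,"gripper":-1.0},{"tx":0.101,"ty":0.015,"tz":-0.0,"rz":-0.197,"gripper":-1.0},{"tx":0.099,"ty":0.026,"tz":-0.0,"rz":-0.197,"gripper":-1.0},{"tx":0.095,"ty":0.036,"tz":-0.0,"rz":-0.197,"gripper":-1.0},{"tx":0.091,"ty":0.045,"tz":-0.0,"rz":-0.197,"gripper":-1.0},{"tx":0.086,"ty":0.055,"tz":-0.0,"rz":-0.197,"gripper":-1.0}]
[{"tx":0.08,"ty":0.063,"tz":-0.0,"rz":-0.198,"gripper":-1.0},{"tx":0.0734,"ty":0.0714,"tz":-0.0,"rz":-0.197,"gripper":-1.0},{"tx":0.0,"ty":-0.0,"tz":0.06,"rz":-0.0,"gripper":-1.0},{"tx":0.0,"ty":-0.0,"tz":0.06,"rz":-0.0,"gripper":-1.0}]
16 rows
```

send_rows([
  {"tx": 0.086,"ty": -0.056,"tz": -0.013,"rz": -0.199,"gripper": -1},
  {"tx": 0.091,"ty": -0.047,"tz": -0.013,"rz": -0.199,"gripper": -1},
  {"tx": 0.096,"ty": -0.037,"tz": -0.013,"rz": -0.198,"gripper": -1},
  {"tx": 0.099,"ty": -0.027,"tz": -0.013,"rz": -0.199,"gripper": -1},
  {"tx": 0.101,"ty": -0.016,"tz": -0.014,"rz": -0.198,"gripper": -1},
  {"tx": 0.103,"ty": -0.006,"tz": -0.013,"rz": -0.199,"gripper": -1},
  {"tx": 0.103,"ty": 0.005,"tz": -0.014,"rz": -0.198,"gripper": -1},
  {"tx": 0.101,"ty": 0.015,"tz": 0,"rz": -0.197,"gripper": -1},
  {"tx": 0.099,"ty": 0.026,"tz": 0,"rz": -0.197,"gripper": -1},
  {"tx": 0.095,"ty": 0.036,"tz": 0,"rz": -0.197,"gripper": -1},
  {"tx": 0.091,"ty": 0.045,"tz": 0,"rz": -0.197,"gripper": -1},
  {"tx": 0.086,"ty": 0.055,"tz": 0,"rz": -0.197,"gripper": -1},
])

```text
invalid input at $.motion[0]: expected keys tx, ty, tz, rx, ry, rz, gripper
```

send_rows([
  {"tx": 0.086,"ty": -0.056,"tz": -0.013,"rx": 0,"ry": 0,"rz": -0.199,"gripper": -1},
  {"tx": 0.091,"ty": -0.047,"tz": -0.013,"rx": 0,"ry": 0,"rz": -0.199,"gripper": -1},
  {"tx": 0.096,"ty": -0.037,"tz": -0.013,"rx": 0,"ry": 0,"rz": -0.198,"gripper": -1},
  {"tx": 0.099,"ty": -0.027,"tz": -0.013,"rx": 0,"ry": 0,"rz": -0.199,"gripper": -1},
  {"tx": 0.101,"ty": -0.016,"tz": -0.014,"rx": 0,"ry": 0,"rz": -0.198,"gripper": -1},
  {"tx": 0.103,"ty": -0.006,"tz": -0.013,"rx": 0,"ry": 0,"rz": -0.199,"gripper": -1},
  {"tx": 0.103,"ty": 0.005,"tz": -0.014,"rx": 0,"ry": 0,"rz": -0.198,"gripper": -1},
  {"tx": 0.101,"ty": 0.015,"tz": 0,"rx": 0,"ry": 0,"rz": -0.197,"gripper": -1},
  {"tx": 0.099,"ty": 0.026,"tz": 0,"rx": 0,"ry": 0,"rz": -0.197,"gripper": -1},
  {"tx": 0.095,"ty": 0.036,"tz": 0,"rx": 0,"ry": 0,"rz": -0.197,"gripper": -1},
  {"tx": 0.091,"ty": 0.045,"tz": 0,"rx": 0,"ry": 0,"rz": -0.197,"gripper": -1},
  {"tx": 0.086,"ty": 0.055,"tz": 0,"rx": 0,"ry": 0,"rz": -0.197,"gripper": -1},
])

```text
time_s: 1.8
ee_pos: [564.1, -74.8, 260.5]
ee_rot: [180.0, 0.0, 88.7]
force: [0.8, -0.6, 0.3]
gripper_width: 91.3
gripper_force: 0.0
```

```bash
sed -i 's/tz=v\[2\],rz=r/tz=v[2],rx=0,ry=0,rz=r/' h.py; python3 - <<'E'
from h import *
print(pose())
plan([[628.2,2.5,260,100.4],[628.2,2.5,180,100.4],[628.2,2.5,118,100.4,4],[628.2,2.5,118,100.4]])
E
```

```text
(array([564.14735424, -74.81654796, 260.48884696]), np.float64(88.747619269515))
[{"tx":0.079,"ty":0.062,"tz":0.0,"rx":0.0,"ry":0.0,"rz":-0.194,"gripper":-1.0},{"tx":0.0716,"ty":0.0703,"tz":0.001,"rx":0.0,"ry":0.0,"rz":-0.194,"gripper":-1.0},{"tx":0.0,"ty":0.0,"tz":0.08,"rx":0.0,"ry":0.0,"rz":-0.0,"gripper":-1.0},{"tx":0.0,"ty":0.0,"tz":0.08,"rx":0.0,"ry":0.0,"rz":-0.0,"gripper":-1.0},{"tx":0.0,"ty":0.0,"tz":0.031,"rx":0.0,"ry":0.0,"rz":-0.0,"gripper":-1.0},{"tx":0.0,"ty":0.0,"tz":0.031,"rx":0.0,"ry":0.0,"rz":-0.0,"gripper":-1.0},{"tx":0.0,"ty":0.0,"tz":0.031,"rx":0.0,"ry":0.0,"rz":-0.0,"gripper":-1.0},{"tx":0.0,"ty":0.0,"tz":0.031,"rx":0.0,"ry":0.0,"rz":-0.0,"gripper":-1.0},{"tx":0.0,"ty":0.0,"tz":-0.0,"rx":0.0,"ry":0.0,"rz":-0.0,"gripper":-1.0}]
9 rows
```

send_rows([
  {"tx": 0.079,"ty": 0.062,"tz": 0.0,"rx": 0,"ry": 0,"rz": -0.194,"gripper": -1},
  {"tx": 0.0716,"ty": 0.0703,"tz": 0.001,"rx": 0,"ry": 0,"rz": -0.194,"gripper": -1},
  {"tx": 0,"ty": 0,"tz": 0.08,"rx": 0,"ry": 0,"rz": 0,"gripper": -1},
  {"tx": 0,"ty": 0,"tz": 0.08,"rx": 0,"ry": 0,"rz": 0,"gripper": -1},
  {"tx": 0,"ty": 0,"tz": 0.031,"rx": 0,"ry": 0,"rz": 0,"gripper": -1},
  {"tx": 0,"ty": 0,"tz": 0.031,"rx": 0,"ry": 0,"rz": 0,"gripper": -1},
  {"tx": 0,"ty": 0,"tz": 0.031,"rx": 0,"ry": 0,"rz": 0,"gripper": -1},
  {"tx": 0,"ty": 0,"tz": 0.031,"rx": 0,"ry": 0,"rz": 0,"gripper": -1},
  {"tx": 0,"ty": 0,"tz": 0,"rx": 0,"ry": 0,"rz": 0,"gripper": -1},
  {"tx": 0,"ty": 0,"tz": 0,"rx": 0,"ry": 0,"rz": 0,"gripper": -1},
])

```text
time_s: 3.05
ee_pos: [628.0, 0.8, 118.5]
ee_rot: [179.9, 0.0, 100.2]
force: [-0.4, 0.2, -0.5]
gripper_width: 90.8
gripper_force: 0.0
```

```bash
python3 - <<'E'
from h import *
print(pose()); f=grab('side');g=grab('top')
a=cv2.resize(f['frame'][120:270,190:320],None,fx=4,fy=4)[:,:,::-1];b=cv2.resize(g['frame'][120:210,210:340],None,fx=3,fy=3)[:,:,::-1]
o=np.zeros((600,520+270,3),np.uint8);o[:600,:390+130][:,:520]=a;o[:270,520:]=b[:,:270];cv2.imwrite('pics/g1.png',o)
E
```

```text
(array([628.04414084,   0.79573689, 118.45725979]), np.float64(100.17952464408735))
```

View pics/g1.png

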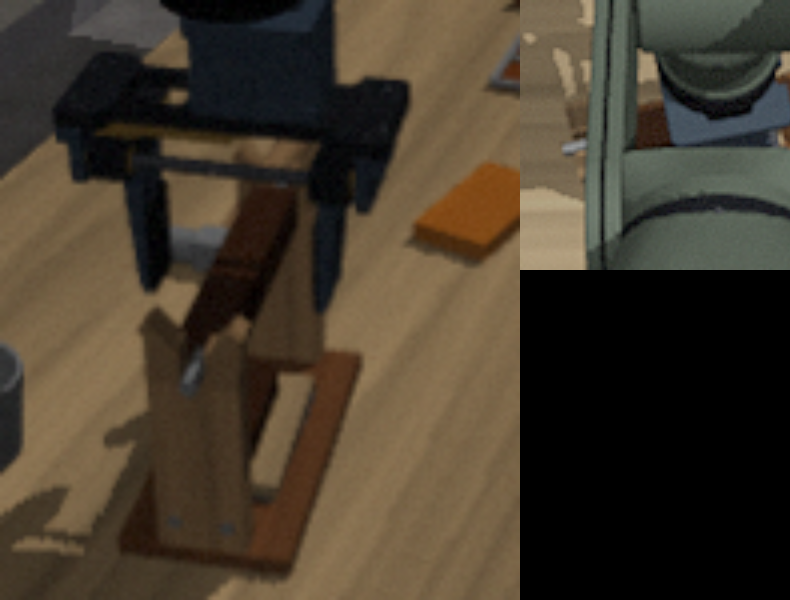

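The fingers straddle the bar (timber about (255,270) in the crop, the axle in its slot at (190,370)). Closing now.

send_rows([
  {"tx": 0,"ty": 0,"tz": 0,"rx": 0,"ry": 0,"rz": 0,"gripper": 1},
  {"tx": 0,"ty": 0,"tz": 0,"rx": 0,"ry": 0,"rz": 0,"gripper": 1},
  {"tx": 0,"ty": 0,"tz": 0,"rx": 0,"ry": 0,"rz": 0,"gripper": 1},
  {"tx": 0,"ty": 0,"tz": 0,"rx": 0,"ry": 0,"rz": 0,"gripper": 1},
  {"tx": 0,"ty": 0,"tz": 0,"rx": 0,"ry": 0,"rz": 0,"gripper": 1},
  {"tx": 0,"ty": 0,"tz": 0,"rx": 0,"ry": 0,"rz": 0,"gripper": 1},
  {"tx": 0,"ty": 0,"tz": 0,"rx": 0,"ry": 0,"rz": 0,"gripper": 1},
], grip_force=25)

```text
time_s: 4.03
ee_pos: [627.4, 0.8, 117.9]
ee_rot: [-180.0, -0.0, 100.2]
force: [-1.0, 0.6, 0.3]
gripper_width: 27.8
gripper_force: 25.0
```

```bash
python3 - <<'E'
from h import *
print(pose(),env.state()['torque'])
plan([[628,0.8,235,100.4,4],[460,55,230,100.4]],g=1)
E
```

```text
(array([627.38870559,   0.80697152, 117.90286673]), np.float64(100.17944218643308)) [-0.00765428 -0.01075348 -0.01540135]
[{"tx":-0.0,"ty":0.0,"tz":-0.059,"rx":0.0,"ry":0.0,"rz":-0.002,"gripper":1.0},{"tx":-0.0,"ty":0.0,"tz":-0.058,"rx":0.0,"ry":0.0,"rz":-0.002,"gripper":1.0},{"tx":-0.0,"ty":0.001,"tz":-0.059,"rx":0.0,"ry":0.0,"rz":-0.002,"gripper":1.0},{"tx":-0.0002,"ty":0.0002,"tz":-0.0582,"rx":0.0,"ry":0.0,"rz":-0.001,"gripper":1.0},{"tx":0.042,"ty":-0.078,"tz":0.003,"rx":0.0,"ry":0.0,"rz":-0.0,"gripper":1.0},{"tx":0.042,"ty":-0.078,"tz":0.002,"rx":0.0,"ry":0.0,"rz":-0.0,"gripper":1.0},{"tx":0.042,"ty":-0.077,"tz":0.003,"rx":0.0,"ry":0.0,"rz":-0.0,"gripper":1.0},{"tx":0.0412,"ty":-0.0779,"tz":0.002,"rx":0.0,"ry":0.0,"rz":-0.0,"gripper":1.0}]
8 rows
```

send_rows([
  {"tx": 0,"ty": 0,"tz": -0.02,"rx": 0,"ry": 0,"rz": 0,"gripper": 1},
  {"tx": 0,"ty": 0,"tz": -0.04,"rx": 0,"ry": 0,"rz": 0,"gripper": 1},
  {"tx": 0,"ty": 0,"tz": -0.08,"rx": 0,"ry": 0,"rz": 0,"gripper": 1},
  {"tx": 0,"ty": 0,"tz": -0.1,"rx": 0,"ry": 0,"rz": 0,"gripper": 1},
  {"tx": 0.042,"ty": -0.078,"tz": 0,"rx": 0,"ry": 0,"rz": 0,"gripper": 1},
  {"tx": 0.042,"ty": -0.078,"tz": 0,"rx": 0,"ry": 0,"rz": 0,"gripper": 1},
  {"tx": 0.042,"ty": -0.078,"tz": 0.0,"rx": 0,"ry": 0,"rz": 0,"gripper": 1},
  {"tx": 0.042,"ty": -0.078,"tz": 0.04,"rx": 0,"ry": 0,"rz": 0,"gripper": 1},
  {"tx": 0,"ty": 0,"tz": 0.1,"rx": 0,"ry": 0,"rz": 0,"gripper": 1},
  {"tx": 0,"ty": 0,"tz": 0.1,"rx": 0,"ry": 0,"rz": 0,"gripper": 1},
  {"tx": 0,"ty": 0,"tz": 0.08,"rx": 0,"ry": 0,"rz": 0,"gripper": 1},
  {"tx": 0,"ty": 0,"tz": 0.04,"rx": 0,"ry": 0,"rz": 0,"gripper": 1},
])

```text
time_s: 5.52
ee_pos: [458.0, 55.8, 56.3]
ee_rot: [-179.8, -0.0, 100.2]
force: [-0.9, -0.2, -2.7]
gripper_width: 27.9
gripper_force: 25.0
```

```bash
python3 - <<'E'
from h import *
ft=grab('top','t2');print(pose())
for m,s,c in comps(cv2.morphologyEx(amber(ft)*(np.arange(560)<480).astype(np.uint8),cv2.MORPH_OPEN,np.ones((3,3),np.uint8)),250): print(s,c.round(1))
E
```

```text
(array([456.93676746,  55.70214558,  54.82000325]), np.float64(100.1856923769138))
[ 385  170   49   31 1123] [409.  184.8]
[ 117  179   48   26 1131] [140.8 191.6]
[ 356  243   51   36 1107] [380.8 260.7]
```

View pics/t2.png

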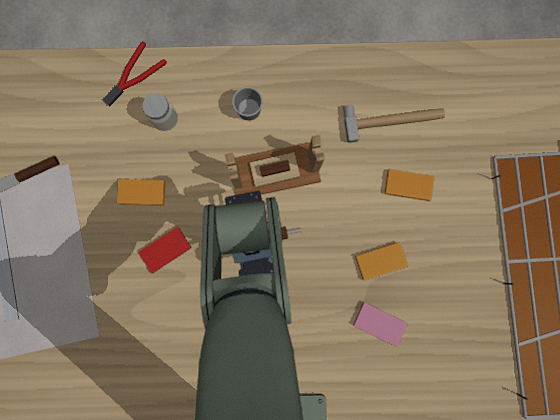

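The bar is in the gripper at (290,232). The carrier is open with its board and handle at (275,168), and all three slabs are unmoved. Now I'll lay the bar down.

send_rows([
  {"tx": 0,"ty": 0,"tz": 0.05,"rx": 0,"ry": 0,"rz": 0,"gripper": 1},
  {"tx": 0,"ty": 0,"tz": 0.03,"rx": 0,"ry": 0,"rz": 0,"gripper": 1},
  {"tx": 0,"ty": 0,"tz": 0.015,"rx": 0,"ry": 0,"rz": 0,"gripper": 1},
  {"tx": 0,"ty": 0,"tz": 0.005,"rx": 0,"ry": 0,"rz": 0,"gripper": 1},
  {"tx": 0,"ty": 0,"tz": 0,"rx": 0,"ry": 0,"rz": 0,"gripper": 1},
  {"tx": 0,"ty": 0,"tz": 0,"rx": 0,"ry": 0,"rz": 0,"gripper": -1},
  {"tx": 0,"ty": 0,"tz": 0,"rx": 0,"ry": 0,"rz": 0,"gripper": -1},
  {"tx": 0,"ty": 0,"tz": 0,"rx": 0,"ry": 0,"rz": 0,"gripper": -1},
  {"tx": 0,"ty": 0,"tz": 0,"rx": 0,"ry": 0,"rz": 0,"gripper": -1},
  {"tx": 0,"ty": 0,"tz": 0,"rx": 0,"ry": 0,"rz": 0,"gripper": -1},
])

```text
time_s: 6.82
ee_pos: [459.2, 55.9, 8.0]
ee_rot: [180.0, 0.0, 100.2]
force: [-0.9, -0.6, -0.1]
gripper_width: 74.9
gripper_force: 0.0
```

```bash
python3 - <<'E'
from h import *
p,y=pose();print(p,y)
plan([[p[0],p[1],200,y],[470,-60,230,100.4],[440,-150,230,100.4]])
ft=grab('top')
a=cv2.resize(ft['frame'][125:210,210:340],None,fx=6,fy=6,interpolation=cv2.INTER_CUBIC)[:, :, ::-1]
cv2.imwrite('pics/ct2.png',a)
E
```

```text
[459.20710742  55.91336861   7.96021835] 100.18437074133033
[{"tx":0.0,"ty":0.0,"tz":-0.096,"rx":0.0,"ry":0.0,"rz":-0.0,"gripper":-1.0},{"tx":0.0,"ty":0.0,"tz":-0.096,"rx":0.0,"ry":0.0,"rz":-0.0,"gripper":-1.0},{"tx":0.0,"ty":0.0,"tz":-0.096,"rx":0.0,"ry":0.0,"rz":-0.0,"gripper":-1.0},{"tx":0.0,"ty":0.0,"tz":-0.0961,"rx":0.0,"ry":0.0,"rz":-0.0,"gripper":-1.0},{"tx":-0.077,"ty":-0.007,"tz":-0.02,"rx":0.0,"ry":0.0,"rz":-0.002,"gripper":-1.0},{"tx":-0.077,"ty":-0.006,"tz":-0.02,"rx":0.0,"ry":0.0,"rz":-0.003,"gripper":-1.0},{"tx":-0.078,"ty":-0.007,"tz":-0.02,"rx":0.0,"ry":0.0,"rz":-0.002,"gripper":-1.0},{"tx":-0.083,"ty":-0.046,"tz":0.0,"rx":0.0,"ry":0.0,"rz":-0.0,"gripper":-1.0},{"tx":-0.0832,"ty":-0.0455,"tz":0.0,"rx":0.0,"ry":0.0,"rz":-0.0,"gripper":-1.0}]
9 rows
```

View pics/ct2.png

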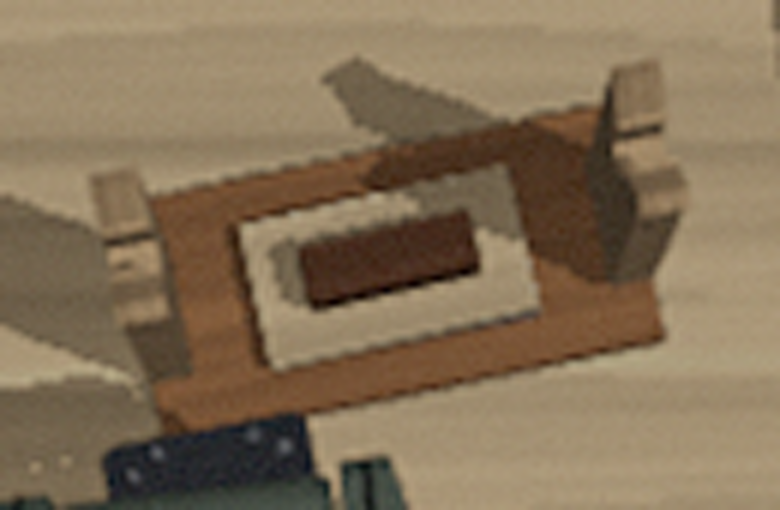

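send_rows([
  {"tx": 0,"ty": 0,"tz": -0.096,"rx": 0,"ry": 0,"rz": 0,"gripper": -1},
  {"tx": 0,"ty": 0,"tz": -0.096,"rx": 0,"ry": 0,"rz": 0,"gripper": -1},
  {"tx": 0,"ty": 0,"tz": -0.096,"rx": 0,"ry": 0,"rz": 0,"gripper": -1},
  {"tx": 0,"ty": 0,"tz": -0.096,"rx": 0,"ry": 0,"rz": 0,"gripper": -1},
  {"tx": -0.077,"ty": -0.007,"tz": -0.02,"rx": 0,"ry": 0,"rz": 0,"gripper": -1},
  {"tx": -0.077,"ty": -0.007,"tz": -0.02,"rx": 0,"ry": 0,"rz": 0,"gripper": -1},
  {"tx": -0.078,"ty": -0.007,"tz": -0.02,"rx": 0,"ry": 0,"rz": 0,"gripper": -1},
  {"tx": -0.083,"ty": -0.046,"tz": 0,"rx": 0,"ry": 0,"rz": 0,"gripper": -1},
  {"tx": -0.083,"ty": -0.046,"tz": 0,"rx": 0,"ry": 0,"rz": 0,"gripper": -1},
  {"tx": 0,"ty": 0,"tz": 0,"rx": 0,"ry": 0,"rz": 0,"gripper": -1},
])

```text
time_s: 8.12
ee_pos: [437.7, -152.1, 229.8]
ee_rot: [-180.0, 0.0, 99.9]
force: [-0.2, 0.3, 0.8]
gripper_width: 91.5
gripper_force: 0.0
```

```bash
cat >> h.py <<'E'
def fitpts(f,L,k,off,p0):
    def res(p):
        a=np.radians(p[2]);c,s=np.cos(a),np.sin(a)
        P=[[p[0]+c*q[0]-s*q[1],p[1]+s*q[0]+c*q[1],q[2]] for q,_ in L]
        return (proj(f,P)-((np.array([w for _,w in L])+.5)/k-.5+off)).ravel()
    r=least_squares(res,p0,loss='soft_l1',f_scale=.5);return r.x.round(2),r.fun.round(1) if 0 else res(r.x).round(1)
E
python3 - <<'E'
from h import *
ft=grab('top');off=(210,125);print(pose())
C=[((-50,103,0),(163,440)),((-50,-103,0),(663,338)),((25,103,159),(90,175)),((25,85,159),(141,168)),((25,-85,159),(615,68)),((25,-103,159),(660,60)),((50,85,12),(155,195)),((50,-85,12),(598,105))]
print(fitpts(ft,C,6,off,[628,3,10]))
B=[((30,55,24),(236,224)),((30,-55,24),(513,164))]
H=[((12,35,44),(300,245)),((12,-35,44),(469,211)),((-12,35,24),(313,308)),((-12,-35,24),(480,273))]
print(fitpts(ft,B,6,off,[628,3,10]));print(fitpts(ft,H,6,off,[628,3,10]));print(fitpts(ft,B+H,6,off,[628,3,10]))
# board silhouette incl. pad side: bright/grey blob inside base
a=cv2.resize(ft['frame'][125:300,190:350],None,fx=5,fy=5*0.68,interpolation=cv2.INTER_CUBIC)[:, :, ::-1]
b=cv2.resize(grab('side')['frame'][130:270,195:375],None,fx=4.4,fy=4.4)[:,:,::-1];cv2.imwrite('pics/s3.png',b[:600])
E
```

```text
(array([ 438.28310156, -150.71929199,  229.84171311]), np.float64(100.00765575544966))
(array([628.04,   2.87,  10.57]), array([ 0.6,  0.7,  0.4,  0.6, -0.1,  0. , -0.3, -0.5, -0.6,  0.1,  0.3,
       -0.3,  0.7, -0.7, -4.4,  0.2]))
(array([626.25,   2.92,  11.34]), array([ 0.6, -0.1, -0.6,  0.1]))
(array([627.  ,   3.03,  11.12]), array([-0.6, -0.3,  0.4, -0.8, -0.3,  0.7,  0.5,  0.3]))
(array([626.63,   3.03,  11.23]), array([ 0.6, -0.3, -0.7, -0. , -0.6, -0.1,  0.4, -0.7, -0.3,  0.8,  0.5,
        0.4]))
```

View pics/s3.png

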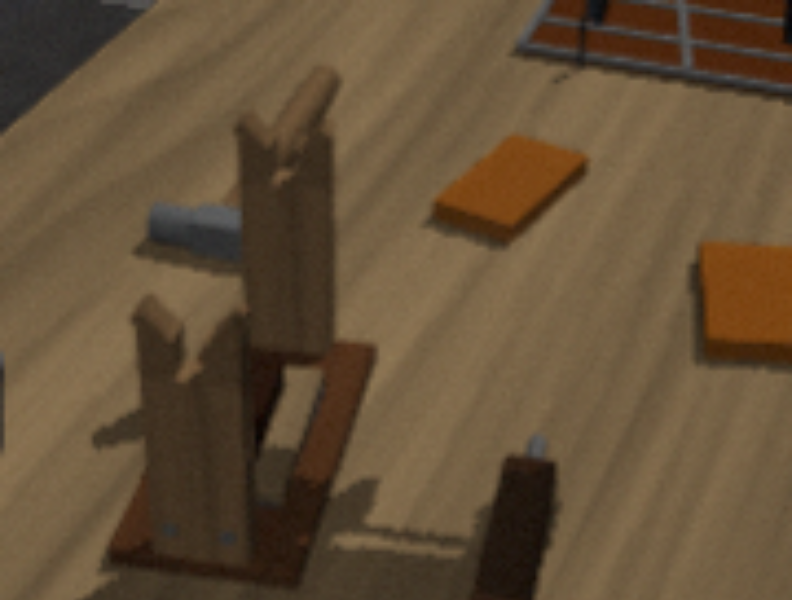

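The side view shows empty slots at (190,365) and (285,170), the board in the carrier, and the bar on the bench at (515,520).

```bash
python3 - <<'E'
from h import *
print(pose())
plan([[627.2,2.9,200,100.7],[627.2,2.9,60,100.7],[627.2,2.9,27,100.7,3]])
E
```

```text
(array([ 438.62870273, -149.89852151,  229.85454813]), np.float64(100.10565558181683))
[{"tx":0.047,"ty":0.085,"tz":0.012,"rx":0.0,"ry":0.0,"rz":-0.004,"gripper":-1.0},{"tx":0.047,"ty":0.085,"tz":0.012,"rx":0.0,"ry":0.0,"rz":-0.004,"gripper":-1.0},{"tx":0.046,"ty":0.085,"tz":0.012,"rx":0.0,"ry":0.0,"rz":-0.004,"gripper":-1.0},{"tx":0.047,"ty":0.085,"tz":0.012,"rx":0.0,"ry":0.0,"rz":-0.004,"gripper":-1.0},{"tx":0.0459,"ty":0.0859,"tz":0.0117,"rx":0.0,"ry":0.0,"rz":-0.004,"gripper":-1.0},{"tx":-0.0,"ty":-0.0,"tz":0.093,"rx":0.0,"ry":0.0,"rz":0.0,"gripper":-1.0},{"tx":-0.0,"ty":-0.0,"tz":0.094,"rx":0.0,"ry":0.0,"rz":0.0,"gripper":-1.0},{"tx":-0.0,"ty":-0.0,"tz":0.093,"rx":0.0,"ry":0.0,"rz":0.0,"gripper":-1.0},{"tx":-0.0,"ty":-0.0,"tz":0.022,"rx":0.0,"ry":0.0,"rz":0.0,"gripper":-1.0},{"tx":-0.0,"ty":-0.0,"tz":0.022,"rx":0.0,"ry":0.0,"rz":0.0,"gripper":-1.0},{"tx":-0.0,"ty":-0.0,"tz":0.022,"rx":0.0,"ry":0.0,"rz":0.0,"gripper":-1.0}]
11 rows
```

send_rows([
  {"tx": 0.047,"ty": 0.085,"tz": 0.012,"rx": 0,"ry": 0,"rz": -0.004,"gripper": -1},
  {"tx": 0.047,"ty": 0.085,"tz": 0.012,"rx": 0,"ry": 0,"rz": -0.004,"gripper": -1},
  {"tx": 0.046,"ty": 0.085,"tz": 0.012,"rx": 0,"ry": 0,"rz": -0.004,"gripper": -1},
  {"tx": 0.047,"ty": 0.085,"tz": 0.012,"rx": 0,"ry": 0,"rz": -0.004,"gripper": -1},
  {"tx": 0.046,"ty": 0.086,"tz": 0.012,"rx": 0,"ry": 0,"rz": -0.004,"gripper": -1},
  {"tx": 0,"ty": 0,"tz": 0.093,"rx": 0,"ry": 0,"rz": 0,"gripper": -1},
  {"tx": 0,"ty": 0,"tz": 0.093,"rx": 0,"ry": 0,"rz": 0,"gripper": -1},
  {"tx": 0,"ty": 0,"tz": 0.093,"rx": 0,"ry": 0,"rz": 0,"gripper": -1},
  {"tx": 0,"ty": 0,"tz": 0,"rx": 0,"ry": 0,"rz": 0,"gripper": -1},
  {"tx": 0,"ty": 0,"tz": 0,"rx": 0,"ry": 0,"rz": 0,"gripper": -1},
  {"tx": 0,"ty": 0,"tz": 0,"rx": 0,"ry": 0,"rz": 0,"gripper": -1},
  {"tx": 0,"ty": 0,"tz": 0,"rx": 0,"ry": 0,"rz": 0,"gripper": -1},
])

```text
time_s: 9.72
ee_pos: [628.2, 3.2, 62.3]
ee_rot: [179.8, 0.0, 100.8]
force: [-0.1, -1.3, 0.1]
gripper_width: 91.2
gripper_force: 0.0
```

```bash
python3 - <<'E'
from h import *
print(pose())
plan([[627.2,2.9,26.5,100.7,4]])
E
```

```text
(array([628.15483895,   3.21604068,  62.26554385]), np.float64(100.78233834828919))
[{"tx":-0.0,"ty":-0.0,"tz":0.018,"rx":0.0,"ry":0.0,"rz":0.001,"gripper":-1.0},{"tx":-0.0,"ty":-0.001,"tz":0.018,"rx":0.0,"ry":0.0,"rz":0.001,"gripper":-1.0},{"tx":-0.0,"ty":-0.0,"tz":0.018,"rx":0.0,"ry":0.0,"rz":0.0,"gripper":-1.0},{"tx":-0.0003,"ty":-0.001,"tz":0.0175,"rx":0.0,"ry":0.0,"rz":0.001,"gripper":-1.0}]
4 rows
```

send_rows([
  {"tx": 0,"ty": 0,"tz": 0.018,"rx": 0,"ry": 0,"rz": 0.001,"gripper": -1},
  {"tx": 0,"ty": -0.001,"tz": 0.018,"rx": 0,"ry": 0,"rz": 0.001,"gripper": -1},
  {"tx": 0,"ty": 0,"tz": 0.018,"rx": 0,"ry": 0,"rz": 0,"gripper": -1},
  {"tx": 0,"ty": -0.001,"tz": 0.017,"rx": 0,"ry": 0,"rz": 0.001,"gripper": -1},
  {"tx": 0,"ty": 0,"tz": 0,"rx": 0,"ry": 0,"rz": 0,"gripper": 1},
  {"tx": 0,"ty": 0,"tz": 0,"rx": 0,"ry": 0,"rz": 0,"gripper": 1},
  {"tx": 0,"ty": 0,"tz": 0,"rx": 0,"ry": 0,"rz": 0,"gripper": 1},
  {"tx": 0,"ty": 0,"tz": 0,"rx": 0,"ry": 0,"rz": 0,"gripper": 1},
  {"tx": 0,"ty": 0,"tz": 0,"rx": 0,"ry": 0,"rz": 0,"gripper": 1},
  {"tx": 0,"ty": 0,"tz": 0,"rx": 0,"ry": 0,"rz": 0,"gripper": 1},
  {"tx": 0,"ty": 0,"tz": 0,"rx": 0,"ry": 0,"rz": 0,"gripper": 1},
], grip_force=20)

```text
time_s: 11.1
ee_pos: [626.2, 3.0, 24.9]
ee_rot: [180.0, 0.0, 100.7]
force: [0.2, 0.5, -1.2]
gripper_width: 24.3
gripper_force: 5.7
```

```bash
python3 - <<'E'
from h import *
print(pose(),env.state()['torque'])
E
```

```text
(array([626.18211143,   2.96378313,  24.94691573]), np.float64(100.6897735766508)) [-0.01700612 -0.09530994  0.07504307]
```

```bash
python3 - <<'E'
from h import *
print(pose())
p,y=pose()
plan([[p[0],p[1],225,y,5],[350,-20,220,y,6]],g=1)
E
```

```text
(array([626.18211143,   2.96378313,  24.94691573]), np.float64(100.6897735766508))
[{"tx":0.0,"ty":0.0,"tz":-0.08,"rx":0.0,"ry":0.0,"rz":-0.0,"gripper":1.0},{"tx":0.0,"ty":0.0,"tz":-0.08,"rx":0.0,"ry":0.0,"rz":-0.0,"gripper":1.0},{"tx":0.0,"ty":0.0,"tz":-0.08,"rx":0.0,"ry":0.0,"rz":-0.0,"gripper":1.0},{"tx":0.0,"ty":0.0,"tz":-0.08,"rx":0.0,"ry":0.0,"rz":-0.0,"gripper":1.0},{"tx":0.0,"ty":0.0,"tz":-0.0801,"rx":0.0,"ry":0.0,"rz":-0.0,"gripper":1.0},{"tx":0.01,"ty":-0.092,"tz":0.002,"rx":0.0,"ry":0.0,"rz":-0.0,"gripper":1.0},{"tx":0.009,"ty":-0.092,"tz":0.002,"rx":0.0,"ry":0.0,"rz":-0.0,"gripper":1.0},{"tx":0.01,"ty":-0.092,"tz":0.001,"rx":0.0,"ry":0.0,"rz":-0.0,"gripper":1.0},{"tx":0.009,"ty":-0.092,"tz":0.002,"rx":0.0,"ry":0.0,"rz":-0.0,"gripper":1.0},{"tx":0.01,"ty":-0.092,"tz":0.001,"rx":0.0,"ry":0.0,"rz":-0.0,"gripper":1.0},{"tx":0.0093,"ty":-0.0913,"tz":0.002,"rx":0.0,"ry":0.0,"rz":-0.0,"gripper":1.0}]
11 rows
```

send_rows([
  {"tx": 0,"ty": 0,"tz": 0,"rx": 0,"ry": 0,"rz": 0,"gripper": 1},
  {"tx": 0,"ty": 0,"tz": -0.03,"rx": 0,"ry": 0,"rz": 0,"gripper": 1},
  {"tx": 0,"ty": 0,"tz": -0.07,"rx": 0,"ry": 0,"rz": 0,"gripper": 1},
  {"tx": 0,"ty": 0,"tz": -0.1,"rx": 0,"ry": 0,"rz": 0,"gripper": 1},
  {"tx": 0,"ty": 0,"tz": -0.1,"rx": 0,"ry": 0,"rz": 0,"gripper": 1},
  {"tx": 0,"ty": 0,"tz": -0.1,"rx": 0,"ry": 0,"rz": 0,"gripper": 1},
  {"tx": 0.01,"ty": -0.092,"tz": 0,"rx": 0,"ry": 0,"rz": 0,"gripper": 1},
  {"tx": 0.01,"ty": -0.092,"tz": 0,"rx": 0,"ry": 0,"rz": 0,"gripper": 1},
  {"tx": 0.01,"ty": -0.092,"tz": 0,"rx": 0,"ry": 0,"rz": 0,"gripper": 1},
  {"tx": 0.01,"ty": -0.092,"tz": 0,"rx": 0,"ry": 0,"rz": 0,"gripper": 1},
  {"tx": 0.01,"ty": -0.092,"tz": 0,"rx": 0,"ry": 0,"rz": 0,"gripper": 1},
  {"tx": 0.01,"ty": -0.092,"tz": 0,"rx": 0,"ry": 0,"rz": 0,"gripper": 1},
])

```text
time_s: 12.6
ee_pos: [347.8, -18.8, 225.7]
ee_rot: [179.9, 0.0, 100.7]
force: [-0.2, 0.2, -0.1]
gripper_width: 23.7
gripper_force: 20.0
```

send_rows([
  {"tx": 0,"ty": 0,"tz": 0.1,"rx": 0,"ry": 0,"rz": 0,"gripper": 1},
  {"tx": 0,"ty": 0,"tz": 0.1,"rx": 0,"ry": 0,"rz": 0,"gripper": 1},
  {"tx": 0,"ty": 0,"tz": 0.1,"rx": 0,"ry": 0,"rz": 0,"gripper": 1},
  {"tx": 0,"ty": 0,"tz": 0.05,"rx": 0,"ry": 0,"rz": 0,"gripper": 1},
  {"tx": 0,"ty": 0,"tz": 0,"rx": 0,"ry": 0,"rz": 0,"gripper": 1},
  {"tx": 0,"ty": 0,"tz": 0,"rx": 0,"ry": 0,"rz": 0,"gripper": 1},
  {"tx": 0,"ty": 0,"tz": 0,"rx": 0,"ry": 0,"rz": 0,"gripper": 1},
])

```text
time_s: 13.48
ee_pos: [350.7, -18.8, 51.2]
ee_rot: [179.8, 0.1, 100.7]
force: [0.1, 0.6, -1.0]
gripper_width: 23.9
gripper_force: 20.0
```

send_rows([
  {"tx": 0,"ty": 0,"tz": 0.04,"rx": 0,"ry": 0,"rz": 0,"gripper": 1},
  {"tx": 0,"ty": 0,"tz": 0.025,"rx": 0,"ry": 0,"rz": 0,"gripper": 1},
  {"tx": 0,"ty": 0,"tz": 0.014,"rx": 0,"ry": 0,"rz": 0,"gripper": 1},
  {"tx": 0,"ty": 0,"tz": 0,"rx": 0,"ry": 0,"rz": 0,"gripper": 1},
  {"tx": 0,"ty": 0,"tz": 0,"rx": 0,"ry": 0,"rz": 0,"gripper": -1},
  {"tx": 0,"ty": 0,"tz": 0,"rx": 0,"ry": 0,"rz": 0,"gripper": -1},
  {"tx": 0,"ty": 0,"tz": 0,"rx": 0,"ry": 0,"rz": 0,"gripper": -1},
  {"tx": 0,"ty": 0,"tz": 0,"rx": 0,"ry": 0,"rz": 0,"gripper": -1},
])

```text
time_s: 14.48
ee_pos: [349.5, -18.8, 10.5]
ee_rot: [180.0, 0.0, 100.7]
force: [0.3, -0.3, 0.7]
gripper_width: 61.0
gripper_force: 0.0
```

```bash
cat >> h.py <<'E'
def slabs():
    for n in('top','side'):
        f=grab(n);m=amber(f)
        if n=='top': m[:,480:]=0
        else: m[:160]=0
        for m,s,c in comps(cv2.morphologyEx(m,cv2.MORPH_OPEN,np.ones((3,3),np.uint8)),250):
            g=ray(f,[c],7.5)[0]
            b=min((fitbox(f,m,0,15,[g[0],g[1],a]) for a in(-60,-20,20,60)),key=lambda r:r.cost)
            print(n,s[4],c.round(1),b.x.round(1),b.cost.round(3))
E
python3 - <<'E'
from h import *
slabs();p,y=pose();print(p,y)
plan([[p[0],p[1],160,y],[404.1,-243.8,120,105.8]])
E
```

```text
top 1128 [408.9 184.8] [ 583.9 -318.4  -10.5] 0.008
top 1134 [140.6 191.7] [580.6 326.5  -2.6] 0.001
top 1120 [380.9 260.5] [ 404.4 -243.    16.6] 0.003
side 474 [310.3 172. ] [ 585.1 -320.3   -9.2] 0.0
side 1793 [198.9 337.9] [581.1 325.3  -2. ] 0.001
[349.40581738 -18.73840389  10.45270756] 100.6930885963811
[{"tx":0.0,"ty":0.0,"tz":-0.1,"rx":0.0,"ry":0.0,"rz":-0.0,"gripper":-1.0},{"tx":0.0,"ty":0.0,"tz":-0.1,"rx":0.0,"ry":0.0,"rz":-0.0,"gripper":-1.0},{"tx":0.0,"ty":0.0,"tz":-0.0991,"rx":0.0,"ry":0.0,"rz":-0.0,"gripper":-1.0},{"tx":-0.093,"ty":0.005,"tz":0.016,"rx":0.0,"ry":0.0,"rz":-0.034,"gripper":-1.0},{"tx":-0.092,"ty":0.003,"tz":0.016,"rx":0.0,"ry":0.0,"rz":-0.034,"gripper":-1.0},{"tx":-0.093,"ty":0.001,"tz":0.016,"rx":0.0,"ry":0.0,"rz":-0.034,"gripper":-1.0},{"tx":-0.093,"ty":0.0,"tz":0.016,"rx":0.0,"ry":0.0,"rz":-0.034,"gripper":-1.0},{"tx":-0.092,"ty":-0.0015,"tz":0.016,"rx":0.0,"ry":0.0,"rz":-0.034,"gripper":-1.0}]
8 rows
```

send_rows([
  {"tx": 0,"ty": 0,"tz": -0.1,"rx": 0,"ry": 0,"rz": 0,"gripper": -1},
  {"tx": 0,"ty": 0,"tz": -0.1,"rx": 0,"ry": 0,"rz": 0,"gripper": -1},
  {"tx": 0,"ty": 0,"tz": -0.099,"rx": 0,"ry": 0,"rz": 0,"gripper": -1},
  {"tx": -0.093,"ty": 0.005,"tz": 0.016,"rx": 0,"ry": 0,"rz": -0.036,"gripper": -1},
  {"tx": -0.092,"ty": 0.003,"tz": 0.016,"rx": 0,"ry": 0,"rz": -0.036,"gripper": -1},
  {"tx": -0.093,"ty": 0.001,"tz": 0.016,"rx": 0,"ry": 0,"rz": -0.036,"gripper": -1},
  {"tx": -0.093,"ty": 0,"tz": 0.016,"rx": 0,"ry": 0,"rz": -0.036,"gripper": -1},
  {"tx": -0.092,"ty": -0.001,"tz": 0.016,"rx": 0,"ry": 0,"rz": -0.036,"gripper": -1},
  {"tx": 0,"ty": 0,"tz": 0.1,"rx": 0,"ry": 0,"rz": 0,"gripper": -1},
  {"tx": 0,"ty": 0,"tz": 0.06,"rx": 0,"ry": 0,"rz": 0,"gripper": -1},
  {"tx": 0,"ty": 0,"tz": 0,"rx": 0,"ry": 0,"rz": 0,"gripper": -1},
  {"tx": 0,"ty": 0,"tz": 0,"rx": 0,"ry": 0,"rz": 0,"gripper": -1},
])

```text
time_s: 16.08
ee_pos: [405.6, -244.0, 40.9]
ee_rot: [179.9, 0.1, 106.1]
force: [-0.4, -0.5, 0.6]
gripper_width: 91.5
gripper_force: 0.0
```

send_rows([
  {"tx": 0,"ty": 0,"tz": 0,"rx": 0,"ry": 0,"rz": 0,"gripper": -1},
  {"tx": 0,"ty": 0,"tz": 0,"rx": 0,"ry": 0,"rz": 0,"gripper": -1},
])

```text
time_s: 16.32
ee_pos: [405.5, -243.9, 41.0]
ee_rot: [179.9, 0.1, 106.1]
force: [-0.1, 0.1, -0.1]
gripper_width: 91.2
gripper_force: 0.0
```

```bash
python3 - <<'E'
from h import *
print(pose())
plan([[404.3,-243.0,2.5,106.2,5]])
E
```

```text
(array([ 405.48088547, -243.8964771 ,   41.03541007]), np.float64(106.10432286223394))
[{"tx":0.0,"ty":-0.0,"tz":0.015,"rx":0.0,"ry":0.0,"rz":-0.001,"gripper":-1.0},{"tx":0.001,"ty":-0.0,"tz":0.016,"rx":0.0,"ry":0.0,"rz":-0.001,"gripper":-1.0},{"tx":0.0,"ty":-0.001,"tz":0.015,"rx":0.0,"ry":0.0,"rz":-0.0,"gripper":-1.0},{"tx":0.001,"ty":-0.0,"tz":0.016,"rx":0.0,"ry":0.0,"rz":-0.001,"gripper":-1.0},{"tx":0.0004,"ty":-0.0008,"tz":0.0151,"rx":0.0,"ry":0.0,"rz":-0.0,"gripper":-1.0}]
5 rows
```

send_rows([
  {"tx": 0.001,"ty": 0,"tz": 0.02,"rx": 0,"ry": 0,"rz": -0.001,"gripper": -1},
  {"tx": 0.001,"ty": -0.001,"tz": 0.02,"rx": 0,"ry": 0,"rz": -0.001,"gripper": -1},
  {"tx": 0,"ty": -0.001,"tz": 0.02,"rx": 0,"ry": 0,"rz": -0.001,"gripper": -1},
  {"tx": 0,"ty": 0,"tz": 0.016,"rx": 0,"ry": 0,"rz": 0,"gripper": -1},
  {"tx": 0,"ty": 0,"tz": 0,"rx": 0,"ry": 0,"rz": 0,"gripper": -1},
  {"tx": 0,"ty": 0,"tz": 0,"rx": 0,"ry": 0,"rz": 0,"gripper": 1},
  {"tx": 0,"ty": 0,"tz": 0,"rx": 0,"ry": 0,"rz": 0,"gripper": 1},
  {"tx": 0,"ty": 0,"tz": 0,"rx": 0,"ry": 0,"rz": 0,"gripper": 1},
  {"tx": 0,"ty": 0,"tz": 0,"rx": 0,"ry": 0,"rz": 0,"gripper": 1},
  {"tx": 0,"ty": 0,"tz": 0,"rx": 0,"ry": 0,"rz": 0,"gripper": 1},
  {"tx": 0,"ty": 0,"tz": 0,"rx": 0,"ry": 0,"rz": 0,"gripper": 1},
], grip_force=30)

```text
time_s: 17.7
ee_pos: [403.5, -243.0, 2.1]
ee_rot: [180.0, 0.0, 106.2]
force: [-0.7, 0.4, 2.3]
gripper_width: 59.7
gripper_force: 30.0
```

```bash
python3 - <<'E'
from h import *
p,y=pose();print(p,y)
plan([[p[0],p[1],225,y,5],[627.2,2.9,220,100.7]],g=1)
E
```

```text
[ 403.54532299 -242.96572356    2.12140999] 106.18556041463106
[{"tx":0.0,"ty":0.0,"tz":-0.089,"rx":0.0,"ry":0.0,"rz":-0.0,"gripper":1.0},{"tx":0.0,"ty":0.0,"tz":-0.089,"rx":0.0,"ry":0.0,"rz":-0.0,"gripper":1.0},{"tx":0.0,"ty":0.0,"tz":-0.089,"rx":0.0,"ry":0.0,"rz":-0.0,"gripper":1.0},{"tx":0.0,"ty":0.0,"tz":-0.089,"rx":0.0,"ry":0.0,"rz":-0.0,"gripper":1.0},{"tx":0.0,"ty":0.0,"tz":-0.0898,"rx":0.0,"ry":0.0,"rz":-0.0,"gripper":1.0},{"tx":0.05,"ty":0.081,"tz":0.001,"rx":0.0,"ry":0.0,"rz":0.026,"gripper":1.0},{"tx":0.051,"ty":0.08,"tz":0.002,"rx":0.0,"ry":0.0,"rz":0.026,"gripper":1.0},{"tx":0.052,"ty":0.08,"tz":0.001,"rx":0.0,"ry":0.0,"rz":0.026,"gripper":1.0},{"tx":0.053,"ty":0.079,"tz":0.002,"rx":0.0,"ry":0.0,"rz":0.026,"gripper":1.0},{"tx":0.054,"ty":0.078,"tz":0.001,"rx":0.0,"ry":0.0,"rz":0.026,"gripper":1.0},{"tx":0.055,"ty":0.077,"tz":0.002,"rx":0.0,"ry":0.0,"rz":0.026,"gripper":1.0},{"tx":0.0553,"ty":0.0768,"tz":0.001,"rx":0.0,"ry":0.0,"rz":0.027,"gripper":1.0}]
12 rows
```

send_rows([
  {"tx": 0,"ty": 0,"tz": -0.03,"rx": 0,"ry": 0,"rz": 0,"gripper": 1},
  {"tx": 0,"ty": 0,"tz": -0.09,"rx": 0,"ry": 0,"rz": 0,"gripper": 1},
  {"tx": 0,"ty": 0,"tz": -0.1,"rx": 0,"ry": 0,"rz": 0,"gripper": 1},
  {"tx": 0,"ty": 0,"tz": -0.1,"rx": 0,"ry": 0,"rz": 0,"gripper": 1},
  {"tx": 0,"ty": 0,"tz": -0.1,"rx": 0,"ry": 0,"rz": 0,"gripper": 1},
  {"tx": 0.05,"ty": 0.081,"tz": 0,"rx": 0,"ry": 0,"rz": 0.026,"gripper": 1},
  {"tx": 0.051,"ty": 0.08,"tz": 0,"rx": 0,"ry": 0,"rz": 0.026,"gripper": 1},
  {"tx": 0.052,"ty": 0.08,"tz": 0,"rx": 0,"ry": 0,"rz": 0.026,"gripper": 1},
  {"tx": 0.053,"ty": 0.079,"tz": 0,"rx": 0,"ry": 0,"rz": 0.026,"gripper": 1},
  {"tx": 0.054,"ty": 0.078,"tz": 0,"rx": 0,"ry": 0,"rz": 0.026,"gripper": 1},
  {"tx": 0.055,"ty": 0.077,"tz": 0,"rx": 0,"ry": 0,"rz": 0.026,"gripper": 1},
  {"tx": 0.055,"ty": 0.077,"tz": 0,"rx": 0,"ry": 0,"rz": 0.027,"gripper": 1},
])

```text
time_s: 19.2
ee_pos: [627.7, 4.2, 210.7]
ee_rot: [-179.9, -0.0, 100.7]
force: [0.6, -0.2, -3.7]
gripper_width: 60.0
gripper_force: 30.0
```

send_rows([
  {"tx": 0,"ty": 0,"tz": 0.1,"rx": 0,"ry": 0,"rz": 0,"gripper": 1},
  {"tx": 0,"ty": 0,"tz": 0,"rx": 0,"ry": 0,"rz": 0,"gripper": 1},
  {"tx": 0,"ty": 0,"tz": 0,"rx": 0,"ry": 0,"rz": 0,"gripper": 1},
  {"tx": 0,"ty": 0,"tz": 0,"rx": 0,"ry": 0,"rz": 0,"gripper": 1},
])

```text
time_s: 19.7
ee_pos: [628.3, 2.3, 164.1]
ee_rot: [179.8, 0.0, 100.6]
force: [0.2, -0.0, -2.3]
gripper_width: 59.6
gripper_force: 30.0
```

```bash
python3 - <<'E'
from h import *
p,y=pose();print(p,y)
plan([[627.2,2.9,60,100.7],[627.2,2.9,30,100.7,2]],g=1)
f=grab('side','s4')
ft=grab('top');a=cv2.resize(ft['frame'][125:210,210:340],None,fx=6,fy=6,interpolation=cv2.INTER_CUBIC)[:, :, ::-1]
cv2.imwrite('pics/ct4.png',a)
E
```

```text
[628.28832234   2.27229056 164.09008309] 100.63977490552841
[{"tx":0.001,"ty":-0.001,"tz":0.069,"rx":0.0,"ry":0.0,"rz":-0.001,"gripper":1.0},{"tx":0.0,"ty":-0.0,"tz":0.07,"rx":0.0,"ry":0.0,"rz":-0.001,"gripper":1.0},{"tx":0.0006,"ty":-0.0009,"tz":0.0692,"rx":0.0,"ry":0.0,"rz":-0.0,"gripper":1.0},{"tx":0.0,"ty":-0.0,"tz":0.03,"rx":0.0,"ry":0.0,"rz":-0.0,"gripper":1.0},{"tx":0.0,"ty":-0.0,"tz":0.03,"rx":0.0,"ry":0.0,"rz":-0.0,"gripper":1.0}]
5 rows
```

View pics/s4.png

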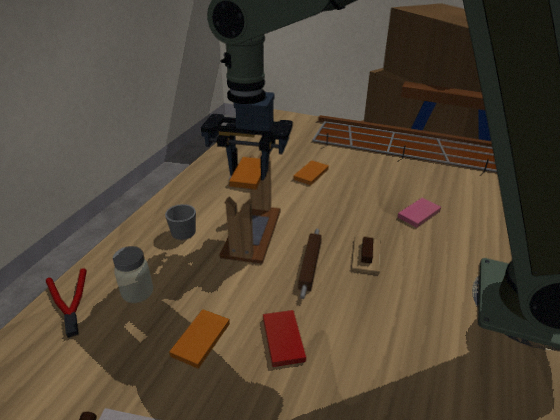

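The slab is held level at (249,172) above the carrier. The grey pad is clear at (263,230), with bar and board aside at (312,262) and (367,253).

send_rows([
  {"tx": 0.001,"ty": -0.001,"tz": 0.07,"rx": 0,"ry": 0,"rz": -0.001,"gripper": 1},
  {"tx": 0,"ty": 0,"tz": 0.07,"rx": 0,"ry": 0,"rz": -0.001,"gripper": 1},
  {"tx": 0,"ty": -0.001,"tz": 0.07,"rx": 0,"ry": 0,"rz": 0,"gripper": 1},
  {"tx": 0,"ty": 0,"tz": 0.04,"rx": 0,"ry": 0,"rz": 0,"gripper": 1},
  {"tx": 0,"ty": 0,"tz": 0,"rx": 0,"ry": 0,"rz": 0,"gripper": 1},
  {"tx": 0,"ty": 0,"tz": 0,"rx": 0,"ry": 0,"rz": 0,"gripper": 1},
  {"tx": 0,"ty": 0,"tz": 0,"rx": 0,"ry": 0,"rz": 0,"gripper": 1},
  {"tx": 0,"ty": 0,"tz": 0,"rx": 0,"ry": 0,"rz": 0,"gripper": 1},
])

```text
time_s: 20.8
ee_pos: [626.9, 3.1, 38.0]
ee_rot: [179.9, 0.0, 100.7]
force: [0.4, -0.3, -3.6]
gripper_width: 60.0
gripper_force: 30.0
```

```bash
python3 - <<'E'
from h import *
p,y=pose();print(p,y)
plan([[627.2,2.9,16.8,100.7,4]],g=1)
E
```

```text
[626.86180272   3.10498593  37.99896883] 100.74947288375424
[{"tx":-0.0,"ty":0.0,"tz":0.011,"rx":0.0,"ry":0.0,"rz":0.0,"gripper":1.0},{"tx":-0.0,"ty":0.0,"tz":0.01,"rx":0.0,"ry":0.0,"rz":0.001,"gripper":1.0},{"tx":-0.0,"ty":0.0,"tz":0.011,"rx":0.0,"ry":0.0,"rz":0.0,"gripper":1.0},{"tx":-0.0005,"ty":0.0006,"tz":0.0104,"rx":0.0,"ry":0.0,"rz":0.001,"gripper":1.0}]
4 rows
```

send_rows([
  {"tx": 0,"ty": 0,"tz": 0.015,"rx": 0,"ry": 0,"rz": 0,"gripper": 1},
  {"tx": 0,"ty": 0,"tz": 0.012,"rx": 0,"ry": 0,"rz": 0,"gripper": 1},
  {"tx": 0,"ty": 0,"tz": 0.01,"rx": 0,"ry": 0,"rz": 0,"gripper": 1},
  {"tx": 0,"ty": 0,"tz": 0.005,"rx": 0,"ry": 0,"rz": 0,"gripper": 1},
  {"tx": 0,"ty": 0,"tz": 0,"rx": 0,"ry": 0,"rz": 0,"gripper": 1},
  {"tx": 0,"ty": 0,"tz": 0,"rx": 0,"ry": 0,"rz": 0,"gripper": 1},
])

```text
time_s: 21.55
ee_pos: [626.1, 3.1, 16.2]
ee_rot: [-180.0, 0.0, 100.8]
force: [-2.0, -0.8, 0.6]
gripper_width: 59.7
gripper_force: 30.0
```

send_rows([
  {"tx": 0,"ty": 0,"tz": 0,"rx": 0,"ry": 0,"rz": 0,"gripper": -1},
  {"tx": 0,"ty": 0,"tz": 0,"rx": 0,"ry": 0,"rz": 0,"gripper": -1},
  {"tx": 0,"ty": 0,"tz": 0,"rx": 0,"ry": 0,"rz": 0,"gripper": -1},
  {"tx": 0,"ty": 0,"tz": 0,"rx": 0,"ry": 0,"rz": 0,"gripper": -1},
  {"tx": 0,"ty": 0,"tz": -0.02,"rx": 0,"ry": 0,"rz": 0,"gripper": -1},
  {"tx": 0,"ty": 0,"tz": -0.07,"rx": 0,"ry": 0,"rz": 0,"gripper": -1},
  {"tx": 0,"ty": 0,"tz": -0.1,"rx": 0,"ry": 0,"rz": 0,"gripper": -1},
  {"tx": 0,"ty": 0,"tz": -0.1,"rx": 0,"ry": 0,"rz": 0,"gripper": -1},
  {"tx": 0,"ty": 0,"tz": -0.1,"rx": 0,"ry": 0,"rz": 0,"gripper": -1},
])

```text
time_s: 22.68
ee_pos: [626.1, 3.1, 213.5]
ee_rot: [179.9, 0.0, 100.8]
force: [1.2, 0.2, -0.8]
gripper_width: 91.0
gripper_force: 0.0
```

```bash
python3 - <<'E'
from h import *
p,y=pose();print(p,y)
plan([[584,-318.4,170,79.5],[584,-318.4,60,79.5]],step=55)
E
```

```text
[626.13329879   3.10803697 213.47617981] 100.7503716964997
[{"tx":-0.103,"ty":-0.034,"tz":0.014,"rx":0.0,"ry":0.0,"rz":0.118,"gripper":-1.0},{"tx":-0.104,"ty":-0.027,"tz":0.015,"rx":0.0,"ry":0.0,"rz":0.118,"gripper":-1.0},{"tx":-0.106,"ty":-0.021,"tz":0.014,"rx":0.0,"ry":0.0,"rz":0.118,"gripper":-1.0},{"tx":-0.107,"ty":-0.014,"tz":0.015,"rx":0.0,"ry":0.0,"rz":0.118,"gripper":-1.0},{"tx":-0.108,"ty":-0.008,"tz":0.014,"rx":0.0,"ry":0.0,"rz":0.118,"gripper":-1.0},{"tx":-0.1083,"ty":-0.0009,"tz":0.015,"rx":0.0,"ry":0.0,"rz":0.118,"gripper":-1.0},{"tx":-0.0,"ty":-0.0,"tz":0.11,"rx":0.0,"ry":0.0,"rz":0.0,"gripper":-1.0},{"tx":-0.0,"ty":-0.0,"tz":0.11,"rx":0.0,"ry":0.0,"rz":0.0,"gripper":-1.0}]
8 rows
```

send_rows([
  {"tx": -0.103,"ty": -0.034,"tz": 0,"rx": 0,"ry": 0,"rz": 0.118,"gripper": -1},
  {"tx": -0.104,"ty": -0.027,"tz": 0.005,"rx": 0,"ry": 0,"rz": 0.118,"gripper": -1},
  {"tx": -0.106,"ty": -0.021,"tz": 0.02,"rx": 0,"ry": 0,"rz": 0.118,"gripper": -1},
  {"tx": -0.107,"ty": -0.014,"tz": 0.02,"rx": 0,"ry": 0,"rz": 0.118,"gripper": -1},
  {"tx": -0.108,"ty": -0.008,"tz": 0.02,"rx": 0,"ry": 0,"rz": 0.118,"gripper": -1},
  {"tx": -0.108,"ty": -0.001,"tz": 0.02,"rx": 0,"ry": 0,"rz": 0.118,"gripper": -1},
  {"tx": 0,"ty": 0,"tz": 0.11,"rx": 0,"ry": 0,"rz": 0,"gripper": -1},
  {"tx": 0,"ty": 0,"tz": 0.11,"rx": 0,"ry": 0,"rz": 0,"gripper": -1},
  {"tx": 0,"ty": 0,"tz": 0,"rx": 0,"ry": 0,"rz": 0,"gripper": -1},
  {"tx": 0,"ty": 0,"tz": 0,"rx": 0,"ry": 0,"rz": 0,"gripper": -1},
  {"tx": 0,"ty": 0,"tz": 0,"rx": 0,"ry": 0,"rz": 0,"gripper": -1},
  {"tx": 0,"ty": 0,"tz": 0,"rx": 0,"ry": 0,"rz": 0,"gripper": -1},
])

```text
time_s: 24.18
ee_pos: [585.2, -318.6, 60.7]
ee_rot: [179.8, 0.1, 79.5]
force: [0.4, 0.7, -0.5]
gripper_width: 91.2
gripper_force: 0.0
```

```bash
python3 - <<'E'
from h import *
slabs()
f=grab('top');
for m,s,c in comps(cv2.morphologyEx(amber(f),cv2.MORPH_OPEN,np.ones((3,3),np.uint8)),250):
    if 230<c[0]<320: b=fitbox(f,m,14,15,[627,3,10]);print('on pad',b.x,b.cost)
p,y=pose();print(p,y)
plan([[584,-318.4,2.7,79.5,5]])
a=cv2.resize(f['frame'][125:210,210:340],None,fx=6,fy=6,interpolation=cv2.INTER_CUBIC)[:, :, ::-1]
cv2.imwrite('pics/ct5.png',a)
E
```

```text
top 1138 [284.8 157.3] [657.6 -21.9   6.3] 0.006
top 567 [397.7 182.9] [ 589.1 -292.1  -95.8] 4.281
top 1112 [140.8 191.7] [580.5 326.1  -2.5] 0.006
side 469 [310.2 172. ] [ 585.4 -320.7   -8.8] 0.001
side 1785 [198.6 338.1] [581.3 325.7  -1.1] 0.001
on pad [654.39574058 -21.93251334   5.61912899] 0.007001468580175974
[ 584.47738609 -318.31552565   59.38764427] 79.52213330819292
[{"tx":-0.0,"ty":-0.0,"tz":0.023,"rx":0.0,"ry":0.0,"rz":0.0,"gripper":-1.0},{"tx":-0.0,"ty":-0.0,"tz":0.023,"rx":0.0,"ry":0.0,"rz":0.0,"gripper":-1.0},{"tx":-0.0,"ty":-0.0,"tz":0.022,"rx":0.0,"ry":0.0,"rz":0.0,"gripper":-1.0},{"tx":-0.0,"ty":-0.0,"tz":0.023,"rx":0.0,"ry":0.0,"rz":0.0,"gripper":-1.0},{"tx":-0.0003,"ty":-0.0009,"tz":0.0224,"rx":0.0,"ry":0.0,"rz":0.001,"gripper":-1.0}]
5 rows
```

View pics/ct5.png

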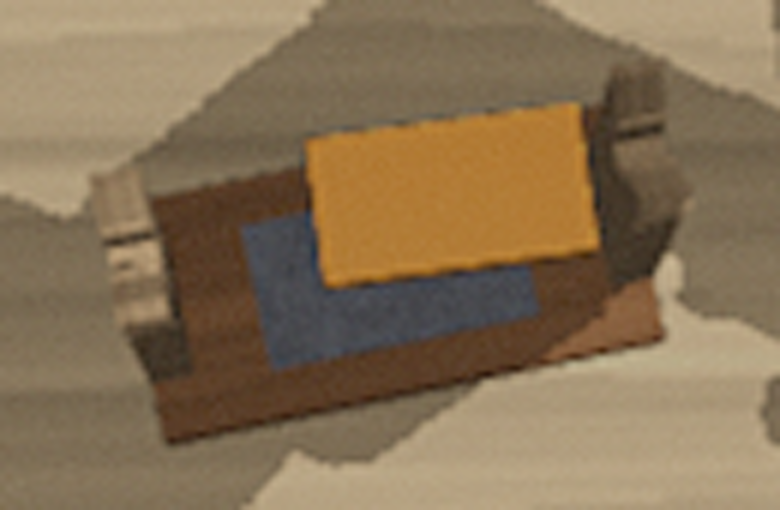

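The first slab was knocked aside on the pad: it now lies at crop (455,195), with pad corners showing at (243,228), (270,370) and (538,313). I'll re-grip it and set it square, using the exposed pad corners to refine the pad pose.

```bash
python3 - <<'E'
from h import *
f=grab('top')
P=[((30,55,14),(242,227)),((-30,55,14),(270,370)),((-30,-55,14),(539,314))]
print(fitpts(f,P,6,(210,125),[627,3,10]))
fs=grab('side')
for m,s,c in comps(cv2.morphologyEx(amber(fs),cv2.MORPH_OPEN,np.ones((3,3),np.uint8)),100): print(s,c)
b=np.array([654.4,-21.9]);a=np.radians(5.6);g=b+10*np.array([-np.sin(a),np.cos(a)]);print(g)
p,y=pose();plan([[584,-318,215,85],[g[0],g[1],210,95.6]],step=55)
E
```

```text
(array([626.65,   3.37,  10.68]), array([-0.2, -0.1,  0.1,  0.1,  0.1,  0.1]))
[352 127  39  10 151] [371.02649007 131.54304636]
[352 133  38  11 202] [370.57920792 138.15841584]
[395 134  42  10 154] [415.18181818 138.51948052]
[353 141  34  10 151] [369.90728477 145.35099338]
[392 140  49  12 251] [416.06772908 145.65338645]
[405 150  40  10 176] [424.11931818 154.46022727]
[294 161  34  23 483] [310.41407867 172.11387164]
[251 204  13  21 174] [255.82758621 211.94252874]
[ 170  310   58   58 1782] [198.77497194 337.87485971]
[653.424171 -11.947726]
[{"tx":0.0,"ty":-0.0,"tz":-0.104,"rx":0.0,"ry":0.0,"rz":-0.061,"gripper":-1.0},{"tx":0.0,"ty":-0.0,"tz":-0.104,"rx":0.0,"ry":0.0,"rz":-0.061,"gripper":-1.0},{"tx":0.0005,"ty":-0.0005,"tz":-0.1043,"rx":0.0,"ry":0.0,"rz":-0.061,"gripper":-1.0},{"tx":0.104,"ty":0.014,"tz":0.002,"rx":0.0,"ry":0.0,"rz":-0.059,"gripper":-1.0},{"tx":0.103,"ty":0.017,"tz":0.002,"rx":0.0,"ry":0.0,"rz":-0.059,"gripper":-1.0},{"tx":0.103,"ty":0.021,"tz":0.001,"rx":0.0,"ry":0.0,"rz":-0.059,"gripper":-1.0},{"tx":0.102,"ty":0.024,"tz":0.002,"rx":0.0,"ry":0.0,"rz":-0.059,"gripper":-1.0},{"tx":0.101,"ty":0.027,"tz":0.001,"rx":0.0,"ry":0.0,"rz":-0.059,"gripper":-1.0},{"tx":0.0996,"ty":0.0295,"tz":0.002,"rx":0.0,"ry":0.0,"rz":-0.058,"gripper":-1.0}]
9 rows
```

send_rows([
  {"tx": 0,"ty": 0,"tz": -0.104,"rx": 0,"ry": 0,"rz": -0.061,"gripper": -1},
  {"tx": 0,"ty": 0,"tz": -0.104,"rx": 0,"ry": 0,"rz": -0.061,"gripper": -1},
  {"tx": 0,"ty": 0,"tz": -0.104,"rx": 0,"ry": 0,"rz": -0.061,"gripper": -1},
  {"tx": 0.104,"ty": 0.014,"tz": 0,"rx": 0,"ry": 0,"rz": -0.059,"gripper": -1},
  {"tx": 0.103,"ty": 0.017,"tz": 0,"rx": 0,"ry": 0,"rz": -0.059,"gripper": -1},
  {"tx": 0.103,"ty": 0.021,"tz": 0,"rx": 0,"ry": 0,"rz": -0.059,"gripper": -1},
  {"tx": 0.102,"ty": 0.024,"tz": 0,"rx": 0,"ry": 0,"rz": -0.059,"gripper": -1},
  {"tx": 0.101,"ty": 0.027,"tz": 0,"rx": 0,"ry": 0,"rz": -0.059,"gripper": -1},
  {"tx": 0.1,"ty": 0.029,"tz": 0,"rx": 0,"ry": 0,"rz": -0.058,"gripper": -1},
  {"tx": 0,"ty": 0,"tz": 0,"rx": 0,"ry": 0,"rz": 0,"gripper": -1},
  {"tx": 0,"ty": 0,"tz": 0,"rx": 0,"ry": 0,"rz": 0,"gripper": -1},
  {"tx": 0,"ty": 0,"tz": 0,"rx": 0,"ry": 0,"rz": 0,"gripper": -1},
])

```text
time_s: 25.92
ee_pos: [653.1, -13.3, 214.4]
ee_rot: [-180.0, 0.0, 95.5]
force: [-0.1, 0.4, 0.4]
gripper_width: 91.3
gripper_force: 0.0
```

```bash
python3 - <<'E'
from h import *
print(pose())
plan([[653.4,-11.9,70,95.6],[653.4,-11.9,40,95.6]])
E
```

```text
(array([653.06704476, -13.32686707, 214.44115568]), np.float64(95.49797627230134))
[{"tx":0.001,"ty":0.0,"tz":0.096,"rx":0.0,"ry":0.0,"rz":-0.001,"gripper":-1.0},{"tx":0.001,"ty":0.0,"tz":0.096,"rx":0.0,"ry":0.0,"rz":-0.001,"gripper":-1.0},{"tx":0.0008,"ty":0.0009,"tz":0.0969,"rx":0.0,"ry":0.0,"rz":-0.001,"gripper":-1.0},{"tx":-0.0,"ty":0.0,"tz":0.06,"rx":0.0,"ry":0.0,"rz":-0.0,"gripper":-1.0}]
4 rows
```

send_rows([
  {"tx": 0.001,"ty": 0,"tz": 0.096,"rx": 0,"ry": 0,"rz": -0.001,"gripper": -1},
  {"tx": 0.001,"ty": 0,"tz": 0.096,"rx": 0,"ry": 0,"rz": -0.001,"gripper": -1},
  {"tx": 0.001,"ty": 0.001,"tz": 0.097,"rx": 0,"ry": 0,"rz": -0.001,"gripper": -1},
  {"tx": 0,"ty": 0,"tz": 0.06,"rx": 0,"ry": 0,"rz": 0,"gripper": -1},
  {"tx": 0,"ty": 0,"tz": 0,"rx": 0,"ry": 0,"rz": 0,"gripper": -1},
  {"tx": 0,"ty": 0,"tz": 0,"rx": 0,"ry": 0,"rz": 0,"gripper": -1},
  {"tx": 0,"ty": 0,"tz": 0,"rx": 0,"ry": 0,"rz": 0,"gripper": -1},
  {"tx": 0,"ty": 0,"tz": 0,"rx": 0,"ry": 0,"rz": 0,"gripper": -1},
])

```text
time_s: 26.92
ee_pos: [654.4, -10.6, 41.4]
ee_rot: [179.9, 0.0, 95.7]
force: [0.0, 0.0, 0.5]
gripper_width: 91.1
gripper_force: 0.0
```

send_rows([
  {"tx": -0.002,"ty": 0,"tz": 0.02,"rx": 0,"ry": 0,"rz": 0,"gripper": -1},
  {"tx": 0,"ty": 0,"tz": 0.015,"rx": 0,"ry": 0,"rz": 0,"gripper": -1},
  {"tx": 0,"ty": 0,"tz": 0.01,"rx": 0,"ry": 0,"rz": 0,"gripper": -1},
  {"tx": 0,"ty": 0,"tz": 0,"rx": 0,"ry": 0,"rz": 0,"gripper": -1},
  {"tx": 0,"ty": 0,"tz": 0,"rx": 0,"ry": 0,"rz": 0,"gripper": 1},
  {"tx": 0,"ty": 0,"tz": 0,"rx": 0,"ry": 0,"rz": 0,"gripper": 1},
  {"tx": 0,"ty": 0,"tz": 0,"rx": 0,"ry": 0,"rz": 0,"gripper": 1},
  {"tx": 0,"ty": 0,"tz": 0,"rx": 0,"ry": 0,"rz": 0,"gripper": 1},
  {"tx": 0,"ty": 0,"tz": 0,"rx": 0,"ry": 0,"rz": 0,"gripper": 1},
  {"tx": 0,"ty": 0,"tz": 0,"rx": 0,"ry": 0,"rz": 0,"gripper": 1},
])

```text
time_s: 28.18
ee_pos: [653.6, -11.3, 17.6]
ee_rot: [-180.0, -0.0, 95.7]
force: [-1.1, 1.0, 1.5]
gripper_width: 59.9
gripper_force: 30.0
```

```bash
cat >> h.py <<'E'
PAD=np.array([626.65,3.37,10.68])
def tgt(off):  # TCP target placing slab on pad when TCP sits off mm along the slab's +y
    a=np.radians(PAD[2]);return [PAD[0]-off*np.sin(a),PAD[1]+off*np.cos(a)]
def offy(slab,p):
    a=np.radians(slab[2]);d=np.array(p[:2])-slab[:2];return -np.sin(a)*d[0]+np.cos(a)*d[1]
E
python3 - <<'E'
from h import *
p,y=pose();print(p,y);o=offy([654.4,-21.9,5.6],p);t=tgt(o);print(o,t)
plan([[p[0],p[1],p[2]+12,y,2],[t[0],t[1],p[2]+12,PAD[2]+90,2]],g=1)
E
```

```text
[653.59208057 -11.33614221  17.60395801] 95.6789321764379
10.592279840198476 [np.float64(624.6870004882627), np.float64(13.778795565770046)]
[{"tx":0.0,"ty":0.0,"tz":-0.012,"rx":0.0,"ry":0.0,"rz":-0.0,"gripper":1.0},{"tx":0.0,"ty":0.0,"tz":-0.012,"rx":0.0,"ry":0.0,"rz":-0.0,"gripper":1.0},{"tx":0.028,"ty":-0.026,"tz":-0.0,"rx":0.0,"ry":0.0,"rz":-0.083,"gripper":1.0},{"tx":0.0288,"ty":-0.0253,"tz":-0.0,"rx":0.0,"ry":0.0,"rz":-0.084,"gripper":1.0}]
4 rows
```

send_rows([
  {"tx": 0,"ty": 0,"tz": -0.012,"rx": 0,"ry": 0,"rz": 0,"gripper": 1},
  {"tx": 0,"ty": 0,"tz": -0.012,"rx": 0,"ry": 0,"rz": 0,"gripper": 1},
  {"tx": 0.014,"ty": -0.013,"tz": 0,"rx": 0,"ry": 0,"rz": -0.042,"gripper": 1},
  {"tx": 0.014,"ty": -0.013,"tz": 0,"rx": 0,"ry": 0,"rz": -0.042,"gripper": 1},
  {"tx": 0.014,"ty": -0.013,"tz": 0,"rx": 0,"ry": 0,"rz": -0.042,"gripper": 1},
  {"tx": 0.014,"ty": -0.013,"tz": 0,"rx": 0,"ry": 0,"rz": -0.042,"gripper": 1},
  {"tx": 0,"ty": 0,"tz": 0,"rx": 0,"ry": 0,"rz": 0,"gripper": 1},
  {"tx": 0,"ty": 0,"tz": 0,"rx": 0,"ry": 0,"rz": 0,"gripper": 1},
  {"tx": 0,"ty": 0,"tz": 0,"rx": 0,"ry": 0,"rz": 0,"gripper": 1},
  {"tx": 0,"ty": 0,"tz": 0,"rx": 0,"ry": 0,"rz": 0,"gripper": 1},
])

```text
time_s: 29.42
ee_pos: [624.5, 12.7, 29.4]
ee_rot: [180.0, 0.0, 100.7]
force: [-0.4, 0.1, -2.2]
gripper_width: 59.7
gripper_force: 30.0
```

```bash
python3 - <<'E'
from h import *
p,y=pose();print(p,y)
plan([[624.7,13.8,18.2,PAD[2]+90,3]],g=1)
E
```

```text
[624.5355985   12.66742374  29.38443386] 100.70426501713948
[{"tx":0.001,"ty":0.0,"tz":0.007,"rx":0.0,"ry":0.0,"rz":0.0,"gripper":1.0},{"tx":0.001,"ty":0.0,"tz":0.008,"rx":0.0,"ry":0.0,"rz":0.0,"gripper":1.0},{"tx":0.0002,"ty":0.0007,"tz":0.0074,"rx":0.0,"ry":0.0,"rz":0.001,"gripper":1.0}]
3 rows
```

send_rows([
  {"tx": 0.001,"ty": 0.001,"tz": 0.008,"rx": 0,"ry": 0,"rz": 0,"gripper": 1},
  {"tx": 0.001,"ty": 0,"tz": 0.008,"rx": 0,"ry": 0,"rz": 0,"gripper": 1},
  {"tx": 0,"ty": 0.001,"tz": 0.006,"rx": 0,"ry": 0,"rz": 0,"gripper": 1},
  {"tx": 0,"ty": 0,"tz": 0,"rx": 0,"ry": 0,"rz": 0,"gripper": 1},
  {"tx": 0,"ty": 0,"tz": 0,"rx": 0,"ry": 0,"rz": 0,"gripper": 1},
])

```text
time_s: 30.05
ee_pos: [625.1, 14.0, 18.4]
ee_rot: [180.0, 0.0, 100.7]
force: [0.3, -0.1, -3.0]
gripper_width: 59.5
gripper_force: 30.0
```

send_rows([
  {"tx": 0,"ty": 0,"tz": 0,"rx": 0,"ry": 0,"rz": 0,"gripper": -1},
  {"tx": 0,"ty": 0,"tz": 0,"rx": 0,"ry": 0,"rz": 0,"gripper": -1},
  {"tx": 0,"ty": 0,"tz": 0,"rx": 0,"ry": 0,"rz": 0,"gripper": -1},
  {"tx": 0,"ty": 0,"tz": 0,"rx": 0,"ry": 0,"rz": 0,"gripper": -1},
  {"tx": 0,"ty": 0,"tz": -0.02,"rx": 0,"ry": 0,"rz": 0,"gripper": -1},
  {"tx": 0,"ty": 0,"tz": -0.07,"rx": 0,"ry": 0,"rz": 0,"gripper": -1},
  {"tx": 0,"ty": 0,"tz": -0.1,"rx": 0,"ry": 0,"rz": 0,"gripper": -1},
  {"tx": 0,"ty": 0,"tz": -0.1,"rx": 0,"ry": 0,"rz": 0,"gripper": -1},
  {"tx": 0,"ty": 0,"tz": -0.1,"rx": 0,"ry": 0,"rz": 0,"gripper": -1},
])

```text
time_s: 31.18
ee_pos: [624.9, 14.1, 216.0]
ee_rot: [179.9, 0.0, 100.7]
force: [0.4, 0.1, -0.8]
gripper_width: 91.7
gripper_force: 0.0
```

```bash
python3 - <<'E'
from h import *
p,y=pose();print(p,y)
plan([[584,-318.4,170,79.5],[584,-318.4,60,79.5]],step=55)
E
```

```text
[624.93485729  14.0599808  215.95248195] 100.72048243880002
[{"tx":-0.091,"ty":-0.029,"tz":0.013,"rx":0.0,"ry":0.0,"rz":0.101,"gripper":-1.0},{"tx":-0.093,"ty":-0.024,"tz":0.013,"rx":0.0,"ry":0.0,"rz":0.101,"gripper":-1.0},{"tx":-0.094,"ty":-0.019,"tz":0.013,"rx":0.0,"ry":0.0,"rz":0.101,"gripper":-1.0},{"tx":-0.094,"ty":-0.015,"tz":0.013,"rx":0.0,"ry":0.0,"rz":0.101,"gripper":-1.0},{"tx":-0.095,"ty":-0.009,"tz":0.013,"rx":0.0,"ry":0.0,"rz":0.101,"gripper":-1.0},{"tx":-0.096,"ty":-0.005,"tz":0.013,"rx":0.0,"ry":0.0,"rz":0.101,"gripper":-1.0},{"tx":-0.0957,"ty":0.0008,"tz":0.0139,"rx":0.0,"ry":0.0,"rz":0.101,"gripper":-1.0},{"tx":-0.0,"ty":0.0,"tz":0.073,"rx":0.0,"ry":0.0,"rz":0.0,"gripper":-1.0},{"tx":-0.0,"ty":0.0,"tz":0.074,"rx":0.0,"ry":0.0,"rz":0.0,"gripper":-1.0},{"tx":-0.0,"ty":0.0,"tz":0.073,"rx":0.0,"ry":0.0,"rz":0.0,"gripper":-1.0}]
10 rows
```

send_rows([
  {"tx": -0.091,"ty": -0.029,"tz": 0,"rx": 0,"ry": 0,"rz": 0.101,"gripper": -1},
  {"tx": -0.093,"ty": -0.024,"tz": 0,"rx": 0,"ry": 0,"rz": 0.101,"gripper": -1},
  {"tx": -0.094,"ty": -0.019,"tz": 0.01,"rx": 0,"ry": 0,"rz": 0.101,"gripper": -1},
  {"tx": -0.094,"ty": -0.015,"tz": 0.02,"rx": 0,"ry": 0,"rz": 0.101,"gripper": -1},
  {"tx": -0.095,"ty": -0.009,"tz": 0.02,"rx": 0,"ry": 0,"rz": 0.101,"gripper": -1},
  {"tx": -0.096,"ty": -0.005,"tz": 0.02,"rx": 0,"ry": 0,"rz": 0.101,"gripper": -1},
  {"tx": -0.096,"ty": 0.001,"tz": 0.02,"rx": 0,"ry": 0,"rz": 0.101,"gripper": -1},
  {"tx": 0,"ty": 0,"tz": 0.11,"rx": 0,"ry": 0,"rz": 0,"gripper": -1},
  {"tx": 0,"ty": 0,"tz": 0.11,"rx": 0,"ry": 0,"rz": 0,"gripper": -1},
  {"tx": 0,"ty": 0,"tz": 0,"rx": 0,"ry": 0,"rz": 0,"gripper": -1},
  {"tx": 0,"ty": 0,"tz": 0,"rx": 0,"ry": 0,"rz": 0,"gripper": -1},
  {"tx": 0,"ty": 0,"tz": 0,"rx": 0,"ry": 0,"rz": 0,"gripper": -1},
])

```text
time_s: 32.67
ee_pos: [586.1, -319.4, 61.8]
ee_rot: [179.7, 0.1, 79.5]
force: [0.1, 0.8, 0.4]
gripper_width: 90.9
gripper_force: 0.0
```

```bash
cat >> h.py <<'E'
def pile(k,f=None):
    """pose in top view of a pile of k slabs (as one box) on the pad"""
    f=f or grab('top');a=amber(f);a[:, :225]=0;a[:,330:]=0;a[:120]=0;a[215:]=0
    m=max(comps(cv2.morphologyEx(a,cv2.MORPH_OPEN,np.ones((3,3),np.uint8)),250),key=lambda q:q[1][4])
    b=fitbox(f,m[0],14,15*k,[627,3,10]);print('pile',b.x.round(2),b.cost.round(3),'area',m[1][4],cv2.contourArea(cv2.convexHull(proj(f,box(b.x,14,15*k)).astype(np.float32))))
E
python3 - <<'E'
from h import *
pile(1);slabs();p,y=pose();print(p,y)
plan([[584,-318.4,2.7,79.5,4]])
E
```

```text
pile [628.42   4.55  10.9 ] 0.007 area 1181 1198.9033499526558
top 1171 [274.2 168.1] [631.5   4.4  11.4] 0.013
top 575 [397.9 182.8] [ 589.4 -292.5   83.3] 4.388
top 1117 [140.8 191.7] [580.6 326.2  -2.6] 0.007
side 473 [310.3 172. ] [ 585.  -320.6   -8.5] 0.0
side 378 [257.8 223.9] [624.6 -30.1  21.1] 0.34
side 1774 [198.8 337.8] [581.4 325.1  -2.4] 0.002
[ 585.20431934 -318.92483569   60.46177147] 79.52340549423096
[{"tx":0.0,"ty":-0.001,"tz":0.029,"rx":0.0,"ry":0.0,"rz":0.0,"gripper":-1.0},{"tx":0.0,"ty":-0.001,"tz":0.029,"rx":0.0,"ry":0.0,"rz":0.0,"gripper":-1.0},{"tx":0.0,"ty":-0.0,"tz":0.029,"rx":0.0,"ry":0.0,"rz":0.0,"gripper":-1.0},{"tx":0.0006,"ty":-0.0006,"tz":0.0285,"rx":0.0,"ry":0.0,"rz":0.001,"gripper":-1.0}]
4 rows
```

send_rows([
  {"tx": 0,"ty": -0.001,"tz": 0.04,"rx": 0,"ry": 0,"rz": 0,"gripper": -1},
  {"tx": 0,"ty": 0,"tz": 0.035,"rx": 0,"ry": 0,"rz": 0,"gripper": -1},
  {"tx": 0,"ty": 0,"tz": 0.025,"rx": 0,"ry": 0,"rz": 0,"gripper": -1},
  {"tx": 0,"ty": 0,"tz": 0.013,"rx": 0,"ry": 0,"rz": 0,"gripper": -1},
  {"tx": 0,"ty": 0,"tz": 0,"rx": 0,"ry": 0,"rz": 0,"gripper": -1},
  {"tx": 0,"ty": 0,"tz": 0,"rx": 0,"ry": 0,"rz": 0,"gripper": 1},
  {"tx": 0,"ty": 0,"tz": 0,"rx": 0,"ry": 0,"rz": 0,"gripper": 1},
  {"tx": 0,"ty": 0,"tz": 0,"rx": 0,"ry": 0,"rz": 0,"gripper": 1},
  {"tx": 0,"ty": 0,"tz": 0,"rx": 0,"ry": 0,"rz": 0,"gripper": 1},
  {"tx": 0,"ty": 0,"tz": 0,"rx": 0,"ry": 0,"rz": 0,"gripper": 1},
  {"tx": 0,"ty": 0,"tz": 0,"rx": 0,"ry": 0,"rz": 0,"gripper": 1},
])

```text
time_s: 34.2
ee_pos: [583.9, -318.5, 2.3]
ee_rot: [180.0, 0.0, 79.5]
force: [-0.2, 0.4, 3.1]
gripper_width: 59.9
gripper_force: 30.0
```

```bash
sed -i 's/^PAD=.*/PAD=np.array([627.0,3.6,10.7])/' h.py; python3 - <<'E'
from h import *
p,y=pose();print(p,y);o=offy([584,-318.4,-10.6],p);t=tgt(o);print(o,t)
plan([[p[0],p[1],212,y,5],[t[0],t[1],212,100.7,7]],g=1)
E
```

```text
[ 583.87879459 -318.53854927    2.25043214] 79.51227412369441
-0.15848087880548534 [np.float64(627.0294246083712), np.float64(3.4442746604782526)]
[{"tx":0.0,"ty":0.0,"tz":-0.084,"rx":0.0,"ry":0.0,"rz":-0.0,"gripper":1.0},{"tx":0.0,"ty":0.0,"tz":-0.084,"rx":0.0,"ry":0.0,"rz":-0.0,"gripper":1.0},{"tx":0.0,"ty":0.0,"tz":-0.084,"rx":0.0,"ry":0.0,"rz":-0.0,"gripper":1.0},{"tx":0.0,"ty":0.0,"tz":-0.084,"rx":0.0,"ry":0.0,"rz":-0.0,"gripper":1.0},{"tx":0.0,"ty":0.0,"tz":-0.0835,"rx":0.0,"ry":0.0,"rz":-0.0,"gripper":1.0},{"tx":0.093,"ty":-0.005,"tz":0.0,"rx":0.0,"ry":0.0,"rz":-0.101,"gripper":1.0},{"tx":0.093,"ty":0.0,"tz":0.0,"rx":0.0,"ry":0.0,"rz":-0.101,"gripper":1.0},{"tx":0.093,"ty":0.005,"tz":0.0,"rx":0.0,"ry":0.0,"rz":-0.101,"gripper":1.0},{"tx":0.092,"ty":0.01,"tz":0.0,"rx":0.0,"ry":0.0,"rz":-0.101,"gripper":1.0},{"tx":0.091,"ty":0.015,"tz":0.0,"rx":0.0,"ry":0.0,"rz":-0.101,"gripper":1.0},{"tx":0.091,"ty":0.02,"tz":0.0,"rx":0.0,"ry":0.0,"rz":-0.101,"gripper":1.0},{"tx":0.0891,"ty":0.025,"tz":0.0,"rx":0.0,"ry":0.0,"rz":-0.1,"gripper":1.0}]
12 rows
```

send_rows([
  {"tx": 0,"ty": 0,"tz": -0.03,"rx": 0,"ry": 0,"rz": 0,"gripper": 1},
  {"tx": 0,"ty": 0,"tz": -0.09,"rx": 0,"ry": 0,"rz": 0,"gripper": 1},
  {"tx": 0,"ty": 0,"tz": -0.1,"rx": 0,"ry": 0,"rz": 0,"gripper": 1},
  {"tx": 0,"ty": 0,"tz": -0.1,"rx": 0,"ry": 0,"rz": 0,"gripper": 1},
  {"tx": 0,"ty": 0,"tz": -0.1,"rx": 0,"ry": 0,"rz": 0,"gripper": 1},
  {"tx": 0.093,"ty": -0.005,"tz": 0,"rx": 0,"ry": 0,"rz": -0.101,"gripper": 1},
  {"tx": 0.093,"ty": 0,"tz": 0,"rx": 0,"ry": 0,"rz": -0.101,"gripper": 1},
  {"tx": 0.093,"ty": 0.005,"tz": 0,"rx": 0,"ry": 0,"rz": -0.101,"gripper": 1},
  {"tx": 0.092,"ty": 0.01,"tz": 0,"rx": 0,"ry": 0,"rz": -0.101,"gripper": 1},
  {"tx": 0.091,"ty": 0.015,"tz": 0,"rx": 0,"ry": 0,"rz": -0.101,"gripper": 1},
  {"tx": 0.091,"ty": 0.02,"tz": 0,"rx": 0,"ry": 0,"rz": -0.101,"gripper": 1},
  {"tx": 0.089,"ty": 0.025,"tz": 0,"rx": 0,"ry": 0,"rz": -0.1,"gripper": 1},
])

```text
time_s: 35.7
ee_pos: [626.6, 5.0, 212.4]
ee_rot: [-180.0, 0.0, 100.8]
force: [0.4, 0.2, -2.6]
gripper_width: 59.4
gripper_force: 30.0
```

send_rows([
  {"tx": 0,"ty": 0,"tz": 0,"rx": 0,"ry": 0,"rz": 0,"gripper": 1},
  {"tx": 0,"ty": 0,"tz": 0.05,"rx": 0,"ry": 0,"rz": 0,"gripper": 1},
  {"tx": 0,"ty": 0,"tz": 0,"rx": 0,"ry": 0,"rz": 0,"gripper": 1},
  {"tx": 0,"ty": 0,"tz": 0,"rx": 0,"ry": 0,"rz": 0,"gripper": 1},
  {"tx": 0,"ty": 0,"tz": 0,"rx": 0,"ry": 0,"rz": 0,"gripper": 1},
])

```text
time_s: 36.33
ee_pos: [627.4, 3.0, 188.1]
ee_rot: [179.9, 0.0, 100.7]
force: [-0.7, -0.2, -2.7]
gripper_width: 59.7
gripper_force: 30.0
```

```bash
python3 - <<'E'
from h import *
p,y=pose();print(p,y)
plan([[627.0,3.4,52,100.7,4]],g=1)
E
```

```text
[627.42066291   2.99457073 188.06586315] 100.65336803445138
[{"tx":0.0,"ty":-0.0,"tz":0.068,"rx":0.0,"ry":0.0,"rz":-0.0,"gripper":1.0},{"tx":0.0,"ty":-0.0,"tz":0.068,"rx":0.0,"ry":0.0,"rz":-0.001,"gripper":1.0},{"tx":0.0,"ty":-0.0,"tz":0.068,"rx":0.0,"ry":0.0,"rz":-0.0,"gripper":1.0},{"tx":0.001,"ty":-0.0007,"tz":0.0681,"rx":0.0,"ry":0.0,"rz":-0.001,"gripper":1.0}]
4 rows
```

send_rows([
  {"tx": 0,"ty": 0,"tz": 0.07,"rx": 0,"ry": 0,"rz": 0,"gripper": 1},
  {"tx": 0,"ty": 0,"tz": 0.09,"rx": 0,"ry": 0,"rz": -0.001,"gripper": 1},
  {"tx": 0,"ty": 0,"tz": 0.07,"rx": 0,"ry": 0,"rz": 0,"gripper": 1},
  {"tx": 0.001,"ty": -0.001,"tz": 0.04,"rx": 0,"ry": 0,"rz": -0.001,"gripper": 1},
  {"tx": 0,"ty": 0,"tz": 0,"rx": 0,"ry": 0,"rz": 0,"gripper": 1},
  {"tx": 0,"ty": 0,"tz": 0,"rx": 0,"ry": 0,"rz": 0,"gripper": 1},
  {"tx": 0,"ty": 0,"tz": 0,"rx": 0,"ry": 0,"rz": 0,"gripper": 1},
  {"tx": 0,"ty": 0,"tz": 0,"rx": 0,"ry": 0,"rz": 0,"gripper": 1},
])

```text
time_s: 37.33
ee_pos: [626.9, 3.8, 53.0]
ee_rot: [179.9, 0.0, 100.7]
force: [-0.0, 0.8, -2.3]
gripper_width: 60.0
gripper_force: 30.0
```

```bash
python3 - <<'E'
from h import *
p,y=pose();print(p,y)
plan([[627.0,3.4,32,100.7,3]],g=1)
E
```

```text
[626.87672861   3.82736058  52.9743995 ] 100.74849958988052
[{"tx":-0.0,"ty":0.0,"tz":0.014,"rx":0.0,"ry":0.0,"rz":0.001,"gripper":1.0},{"tx":-0.0,"ty":0.0,"tz":0.014,"rx":0.0,"ry":0.0,"rz":0.0,"gripper":1.0},{"tx":-0.0009,"ty":0.0001,"tz":0.0139,"rx":0.0,"ry":0.0,"rz":0.001,"gripper":1.0}]
3 rows
```

send_rows([
  {"tx": -0.001,"ty": 0.001,"tz": 0.016,"rx": 0,"ry": 0,"rz": 0,"gripper": 1},
  {"tx": 0,"ty": 0.001,"tz": 0.014,"rx": 0,"ry": 0,"rz": 0,"gripper": 1},
  {"tx": 0,"ty": 0,"tz": 0.011,"rx": 0,"ry": 0,"rz": 0,"gripper": 1},
  {"tx": 0,"ty": 0,"tz": 0,"rx": 0,"ry": 0,"rz": 0,"gripper": 1},
  {"tx": 0,"ty": 0,"tz": 0,"rx": 0,"ry": 0,"rz": 0,"gripper": 1},
])

```text
time_s: 37.95
ee_pos: [627.3, 3.6, 31.2]
ee_rot: [-180.0, 0.0, 100.8]
force: [0.3, -0.3, -1.6]
gripper_width: 59.9
gripper_force: 30.0
```

send_rows([
  {"tx": 0,"ty": 0,"tz": 0,"rx": 0,"ry": 0,"rz": 0,"gripper": -1},
  {"tx": 0,"ty": 0,"tz": 0,"rx": 0,"ry": 0,"rz": 0,"gripper": -1},
  {"tx": 0,"ty": 0,"tz": 0,"rx": 0,"ry": 0,"rz": 0,"gripper": -1},
  {"tx": 0,"ty": 0,"tz": 0,"rx": 0,"ry": 0,"rz": 0,"gripper": -1},
  {"tx": 0,"ty": 0,"tz": -0.02,"rx": 0,"ry": 0,"rz": 0,"gripper": -1},
  {"tx": 0,"ty": 0,"tz": -0.07,"rx": 0,"ry": 0,"rz": 0,"gripper": -1},
  {"tx": 0,"ty": 0,"tz": -0.1,"rx": 0,"ry": 0,"rz": 0,"gripper": -1},
  {"tx": 0,"ty": 0,"tz": -0.1,"rx": 0,"ry": 0,"rz": 0,"gripper": -1},
  {"tx": 0,"ty": 0,"tz": -0.08,"rx": 0,"ry": 0,"rz": 0,"gripper": -1},
])

```text
time_s: 39.08
ee_pos: [627.7, 3.6, 219.7]
ee_rot: [179.8, 0.0, 100.8]
force: [0.1, -0.7, -0.7]
gripper_width: 91.5
gripper_force: 0.0
```

```bash
python3 - <<'E'
from h import *
p,y=pose();print(p,y)
plan([[580.7,326.5,170,87.5,7],[580.7,326.5,60,87.5,2]],step=55)
E
```

```text
[627.74952476   3.58716966 219.73240016] 100.75483992122352
[{"tx":0.093,"ty":0.004,"tz":0.014,"rx":0.0,"ry":0.0,"rz":0.063,"gripper":-1.0},{"tx":0.093,"ty":0.001,"tz":0.014,"rx":0.0,"ry":0.0,"rz":0.063,"gripper":-1.0},{"tx":0.093,"ty":-0.002,"tz":0.014,"rx":0.0,"ry":0.0,"rz":0.063,"gripper":-1.0},{"tx":0.093,"ty":-0.005,"tz":0.014,"rx":0.0,"ry":0.0,"rz":0.063,"gripper":-1.0},{"tx":0.093,"ty":-0.008,"tz":0.014,"rx":0.0,"ry":0.0,"rz":0.063,"gripper":-1.0},{"tx":0.093,"ty":-0.012,"tz":0.015,"rx":0.0,"ry":0.0,"rz":0.063,"gripper":-1.0},{"tx":0.0922,"ty":-0.0145,"tz":0.0145,"rx":0.0,"ry":0.0,"rz":0.064,"gripper":-1.0},{"tx":-0.0,"ty":0.0,"tz":0.11,"rx":0.0,"ry":0.0,"rz":-0.0,"gripper":-1.0},{"tx":-0.0,"ty":0.0,"tz":0.11,"rx":0.0,"ry":0.0,"rz":-0.0,"gripper":-1.0}]
9 rows
```

send_rows([
  {"tx": 0.093,"ty": 0.004,"tz": 0,"rx": 0,"ry": 0,"rz": 0.063,"gripper": -1},
  {"tx": 0.093,"ty": 0.001,"tz": 0,"rx": 0,"ry": 0,"rz": 0.063,"gripper": -1},
  {"tx": 0.093,"ty": -0.002,"tz": 0.01,"rx": 0,"ry": 0,"rz": 0.063,"gripper": -1},
  {"tx": 0.093,"ty": -0.005,"tz": 0.02,"rx": 0,"ry": 0,"rz": 0.063,"gripper": -1},
  {"tx": 0.093,"ty": -0.008,"tz": 0.02,"rx": 0,"ry": 0,"rz": 0.063,"gripper": -1},
  {"tx": 0.093,"ty": -0.012,"tz": 0.03,"rx": 0,"ry": 0,"rz": 0.063,"gripper": -1},
  {"tx": 0.092,"ty": -0.015,"tz": 0.03,"rx": 0,"ry": 0,"rz": 0.064,"gripper": -1},
  {"tx": 0,"ty": 0,"tz": 0.11,"rx": 0,"ry": 0,"rz": 0,"gripper": -1},
  {"tx": 0,"ty": 0,"tz": 0.1,"rx": 0,"ry": 0,"rz": 0,"gripper": -1},
  {"tx": 0,"ty": 0,"tz": 0,"rx": 0,"ry": 0,"rz": 0,"gripper": -1},
  {"tx": 0,"ty": 0,"tz": 0,"rx": 0,"ry": 0,"rz": 0,"gripper": -1},
  {"tx": 0,"ty": 0,"tz": 0,"rx": 0,"ry": 0,"rz": 0,"gripper": -1},
])

```text
time_s: 40.58
ee_pos: [581.9, 327.1, 59.5]
ee_rot: [179.7, -0.2, 87.5]
force: [-1.0, -0.4, -0.2]
gripper_width: 91.1
gripper_force: 0.0
```

```bash
python3 - <<'E'
from h import *
f=grab('top','t6');pile(2,f);p,y=pose();print(p,y)
plan([[580.7,326.5,2.7,87.5,4]])
a=cv2.resize(f['frame'][125:210,210:340],None,fx=6,fy=6,interpolation=cv2.INTER_CUBIC)[:, :, ::-1]
cv2.imwrite('pics/ct6.png',a)
E
```

```text
pile [628.97   3.85  11.23] 0.015 area 1267 1280.4930155533366
[581.64058619 327.00366807  59.21803023] 87.47354145137315
[{"tx":-0.0,"ty":-0.0,"tz":0.028,"rx":0.0,"ry":0.0,"rz":-0.0,"gripper":-1.0},{"tx":-0.0,"ty":-0.001,"tz":0.028,"rx":0.0,"ry":0.0,"rz":-0.0,"gripper":-1.0},{"tx":-0.001,"ty":-0.0,"tz":0.029,"rx":0.0,"ry":0.0,"rz":-0.0,"gripper":-1.0},{"tx":-0.0001,"ty":-0.0008,"tz":0.028,"rx":0.0,"ry":0.0,"rz":-0.001,"gripper":-1.0}]
4 rows
```

View pics/ct6.png

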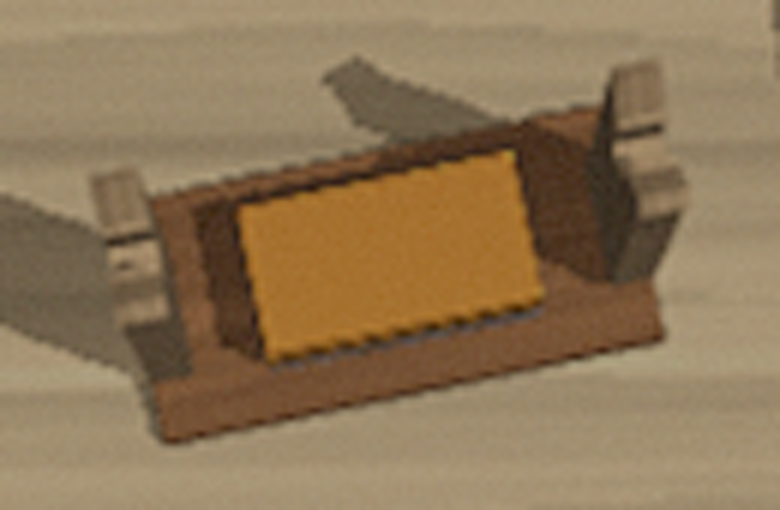

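The two slabs lie flush at crop (390,255), with only a thin line of pad showing in front, so they are well seated. Next is the third slab.

send_rows([
  {"tx": -0.001,"ty": -0.001,"tz": 0.04,"rx": 0,"ry": 0,"rz": 0,"gripper": -1},
  {"tx": 0,"ty": 0,"tz": 0.035,"rx": 0,"ry": 0,"rz": 0,"gripper": -1},
  {"tx": 0,"ty": 0,"tz": 0.025,"rx": 0,"ry": 0,"rz": 0,"gripper": -1},
  {"tx": 0,"ty": 0,"tz": 0.012,"rx": 0,"ry": 0,"rz": 0,"gripper": -1},
  {"tx": 0,"ty": 0,"tz": 0,"rx": 0,"ry": 0,"rz": 0,"gripper": -1},
  {"tx": 0,"ty": 0,"tz": 0,"rx": 0,"ry": 0,"rz": 0,"gripper": 1},
  {"tx": 0,"ty": 0,"tz": 0,"rx": 0,"ry": 0,"rz": 0,"gripper": 1},
  {"tx": 0,"ty": 0,"tz": 0,"rx": 0,"ry": 0,"rz": 0,"gripper": 1},
  {"tx": 0,"ty": 0,"tz": 0,"rx": 0,"ry": 0,"rz": 0,"gripper": 1},
  {"tx": 0,"ty": 0,"tz": 0,"rx": 0,"ry": 0,"rz": 0,"gripper": 1},
  {"tx": 0,"ty": 0,"tz": 0,"rx": 0,"ry": 0,"rz": 0,"gripper": 1},
])

```text
time_s: 42.0
ee_pos: [579.7, 325.9, 0.4]
ee_rot: [180.0, 0.0, 87.5]
force: [0.5, 0.0, -0.0]
gripper_width: 59.9
gripper_force: 30.0
```

```bash
python3 - <<'E'
from h import *
p,y=pose();print(p,y);o=offy([580.6,326.4,-2.6],p);t=tgt(o);print(o,t)
plan([[p[0],p[1],212,y,5],[t[0],t[1],212,100.7,7]],g=1)
E
```

```text
[5.79678543e+02 3.25931930e+02 4.22485325e-01] 87.49072928744665
-0.5093880769544366 [np.float64(627.0945763601659), np.float64(3.099468757177827)]
[{"tx":0.0,"ty":0.0,"tz":-0.085,"rx":0.0,"ry":0.0,"rz":-0.0,"gripper":1.0},{"tx":0.0,"ty":0.0,"tz":-0.085,"rx":0.0,"ry":0.0,"rz":-0.0,"gripper":1.0},{"tx":0.0,"ty":0.0,"tz":-0.084,"rx":0.0,"ry":0.0,"rz":-0.0,"gripper":1.0},{"tx":0.0,"ty":0.0,"tz":-0.085,"rx":0.0,"ry":0.0,"rz":-0.0,"gripper":1.0},{"tx":0.0,"ty":0.0,"tz":-0.0842,"rx":0.0,"ry":0.0,"rz":-0.0,"gripper":1.0},{"tx":-0.092,"ty":0.018,"tz":0.0,"rx":0.0,"ry":0.0,"rz":-0.063,"gripper":1.0},{"tx":-0.092,"ty":0.014,"tz":0.0,"rx":0.0,"ry":0.0,"rz":-0.063,"gripper":1.0},{"tx":-0.092,"ty":0.012,"tz":0.0,"rx":0.0,"ry":0.0,"rz":-0.063,"gripper":1.0},{"tx":-0.093,"ty":0.008,"tz":0.0,"rx":0.0,"ry":0.0,"rz":-0.063,"gripper":1.0},{"tx":-0.093,"ty":0.005,"tz":0.0,"rx":0.0,"ry":0.0,"rz":-0.063,"gripper":1.0},{"tx":-0.093,"ty":0.003,"tz":0.0,"rx":0.0,"ry":0.0,"rz":-0.063,"gripper":1.0},{"tx":-0.0935,"ty":-0.001,"tz":0.0,"rx":0.0,"ry":0.0,"rz":-0.062,"gripper":1.0}]
12 rows
```

send_rows([
  {"tx": 0,"ty": 0,"tz": -0.03,"rx": 0,"ry": 0,"rz": 0,"gripper": 1},
  {"tx": 0,"ty": 0,"tz": -0.09,"rx": 0,"ry": 0,"rz": 0,"gripper": 1},
  {"tx": 0,"ty": 0,"tz": -0.1,"rx": 0,"ry": 0,"rz": 0,"gripper": 1},
  {"tx": 0,"ty": 0,"tz": -0.1,"rx": 0,"ry": 0,"rz": 0,"gripper": 1},
  {"tx": 0,"ty": 0,"tz": -0.11,"rx": 0,"ry": 0,"rz": 0,"gripper": 1},
  {"tx": -0.092,"ty": 0.018,"tz": 0,"rx": 0,"ry": 0,"rz": -0.063,"gripper": 1},
  {"tx": -0.092,"ty": 0.014,"tz": 0,"rx": 0,"ry": 0,"rz": -0.063,"gripper": 1},
  {"tx": -0.092,"ty": 0.012,"tz": 0,"rx": 0,"ry": 0,"rz": -0.063,"gripper": 1},
  {"tx": -0.093,"ty": 0.008,"tz": 0,"rx": 0,"ry": 0,"rz": -0.063,"gripper": 1},
  {"tx": -0.093,"ty": 0.005,"tz": 0,"rx": 0,"ry": 0,"rz": -0.063,"gripper": 1},
  {"tx": -0.093,"ty": 0.003,"tz": 0,"rx": 0,"ry": 0,"rz": -0.063,"gripper": 1},
  {"tx": -0.094,"ty": -0.001,"tz": 0,"rx": 0,"ry": 0,"rz": -0.062,"gripper": 1},
])

```text
time_s: 43.5
ee_pos: [626.7, 1.4, 216.0]
ee_rot: [-180.0, -0.0, 100.8]
force: [0.4, -0.4, -3.6]
gripper_width: 59.9
gripper_force: 30.0
```

send_rows([
  {"tx": 0,"ty": 0,"tz": 0,"rx": 0,"ry": 0,"rz": 0,"gripper": 1},
  {"tx": 0,"ty": 0,"tz": 0.05,"rx": 0,"ry": 0,"rz": 0,"gripper": 1},
  {"tx": 0,"ty": 0,"tz": 0,"rx": 0,"ry": 0,"rz": 0,"gripper": 1},
  {"tx": 0,"ty": 0,"tz": 0,"rx": 0,"ry": 0,"rz": 0,"gripper": 1},
  {"tx": 0,"ty": 0,"tz": 0,"rx": 0,"ry": 0,"rz": 0,"gripper": 1},
])

```text
time_s: 44.12
ee_pos: [627.6, 3.4, 191.6]
ee_rot: [179.9, 0.0, 100.7]
force: [-0.9, -0.5, -2.6]
gripper_width: 59.7
gripper_force: 30.0
```

```bash
python3 - <<'E'
from h import *
p,y=pose();print(p,y)
plan([[627.1,3.1,66,100.7,4]],g=1)
E
```

```text
[627.55314476   3.38424407 191.60100046] 100.72930735682404
[{"tx":-0.0,"ty":-0.0,"tz":0.063,"rx":0.0,"ry":0.0,"rz":0.0,"gripper":1.0},{"tx":-0.0,"ty":-0.0,"tz":0.063,"rx":0.0,"ry":0.0,"rz":0.0,"gripper":1.0},{"tx":-0.0,"ty":-0.0,"tz":0.063,"rx":0.0,"ry":0.0,"rz":0.0,"gripper":1.0},{"tx":-0.0004,"ty":-0.001,"tz":0.0622,"rx":0.0,"ry":0.0,"rz":0.001,"gripper":1.0}]
4 rows
```

send_rows([
  {"tx": 0,"ty": 0,"tz": 0.07,"rx": 0,"ry": 0,"rz": 0,"gripper": 1},
  {"tx": 0,"ty": 0,"tz": 0.08,"rx": 0,"ry": 0,"rz": 0,"gripper": 1},
  {"tx": 0,"ty": 0,"tz": 0.06,"rx": 0,"ry": 0,"rz": 0,"gripper": 1},
  {"tx": 0,"ty": 0,"tz": 0.04,"rx": 0,"ry": 0,"rz": 0,"gripper": 1},
  {"tx": 0,"ty": 0,"tz": 0,"rx": 0,"ry": 0,"rz": 0,"gripper": 1},
  {"tx": 0,"ty": 0,"tz": 0,"rx": 0,"ry": 0,"rz": 0,"gripper": 1},
  {"tx": 0,"ty": 0,"tz": 0,"rx": 0,"ry": 0,"rz": 0,"gripper": 1},
  {"tx": 0,"ty": 0,"tz": 0,"rx": 0,"ry": 0,"rz": 0,"gripper": 1},
])

```text
time_s: 45.12
ee_pos: [627.6, 2.8, 66.4]
ee_rot: [179.9, 0.0, 100.7]
force: [-0.6, 0.1, -2.6]
gripper_width: 59.7
gripper_force: 30.0
```

send_rows([
  {"tx": 0.001,"ty": 0,"tz": 0.016,"rx": 0,"ry": 0,"rz": 0,"gripper": 1},
  {"tx": 0,"ty": 0,"tz": 0.014,"rx": 0,"ry": 0,"rz": 0,"gripper": 1},
  {"tx": 0,"ty": 0,"tz": 0.01,"rx": 0,"ry": 0,"rz": 0,"gripper": 1},
  {"tx": 0,"ty": 0,"tz": 0,"rx": 0,"ry": 0,"rz": 0,"gripper": 1},
  {"tx": 0,"ty": 0,"tz": 0,"rx": 0,"ry": 0,"rz": 0,"gripper": 1},
])

```text
time_s: 45.75
ee_pos: [627.0, 3.3, 45.4]
ee_rot: [-180.0, 0.0, 100.7]
force: [-0.7, 0.6, -2.8]
gripper_width: 59.9
gripper_force: 30.0
```

send_rows([
  {"tx": 0,"ty": 0,"tz": 0.001,"rx": 0,"ry": 0,"rz": 0,"gripper": 1},
  {"tx": 0,"ty": 0,"tz": 0,"rx": 0,"ry": 0,"rz": 0,"gripper": -1},
  {"tx": 0,"ty": 0,"tz": 0,"rx": 0,"ry": 0,"rz": 0,"gripper": -1},
  {"tx": 0,"ty": 0,"tz": 0,"rx": 0,"ry": 0,"rz": 0,"gripper": -1},
  {"tx": 0,"ty": 0,"tz": 0,"rx": 0,"ry": 0,"rz": 0,"gripper": -1},
  {"tx": 0,"ty": 0,"tz": 0,"rx": 0,"ry": 0,"rz": 0,"gripper": -1},
  {"tx": 0,"ty": 0,"tz": -0.03,"rx": 0,"ry": 0,"rz": 0,"gripper": -1},
  {"tx": 0,"ty": 0,"tz": -0.07,"rx": 0,"ry": 0,"rz": 0,"gripper": -1},
  {"tx": 0,"ty": 0,"tz": -0.1,"rx": 0,"ry": 0,"rz": 0,"gripper": -1},
  {"tx": 0,"ty": 0,"tz": -0.1,"rx": 0,"ry": 0,"rz": 0,"gripper": -1},
  {"tx": 0,"ty": 0,"tz": -0.05,"rx": 0,"ry": 0,"rz": 0,"gripper": -1},
])

```text
time_s: 47.12
ee_pos: [628.1, 3.4, 224.7]
ee_rot: [179.6, 0.1, 100.7]
force: [0.8, 0.3, 0.0]
gripper_width: 91.3
gripper_force: 0.0
```

```bash
python3 - <<'E'
from h import *
p,y=pose();print(p,y)
plan([[350,-18.8,200,100.7,6],[350,-18.8,100,100.7,2]],step=55)
E
```

```text
[628.14539982   3.37573311 224.74332721] 100.69451830329378
[{"tx":0.01,"ty":-0.092,"tz":0.008,"rx":0.0,"ry":0.0,"rz":-0.0,"gripper":-1.0},{"tx":0.01,"ty":-0.093,"tz":0.008,"rx":0.0,"ry":0.0,"rz":-0.0,"gripper":-1.0},{"tx":0.01,"ty":-0.092,"tz":0.008,"rx":0.0,"ry":0.0,"rz":-0.0,"gripper":-1.0},{"tx":0.01,"ty":-0.093,"tz":0.008,"rx":0.0,"ry":0.0,"rz":-0.0,"gripper":-1.0},{"tx":0.01,"ty":-0.092,"tz":0.009,"rx":0.0,"ry":0.0,"rz":-0.0,"gripper":-1.0},{"tx":0.0097,"ty":-0.0929,"tz":0.0085,"rx":0.0,"ry":0.0,"rz":-0.0,"gripper":-1.0},{"tx":-0.0,"ty":0.0,"tz":0.1,"rx":0.0,"ry":0.0,"rz":-0.0,"gripper":-1.0},{"tx":-0.0,"ty":0.0,"tz":0.1,"rx":0.0,"ry":0.0,"rz":-0.0,"gripper":-1.0}]
8 rows
```

send_rows([
  {"tx": 0.01,"ty": -0.093,"tz": 0.008,"rx": 0,"ry": 0,"rz": 0,"gripper": -1},
  {"tx": 0.01,"ty": -0.093,"tz": 0.008,"rx": 0,"ry": 0,"rz": 0,"gripper": -1},
  {"tx": 0.01,"ty": -0.093,"tz": 0.008,"rx": 0,"ry": 0,"rz": 0,"gripper": -1},
  {"tx": 0.01,"ty": -0.093,"tz": 0.008,"rx": 0,"ry": 0,"rz": 0,"gripper": -1},
  {"tx": 0.01,"ty": -0.092,"tz": 0.008,"rx": 0,"ry": 0,"rz": 0,"gripper": -1},
  {"tx": 0.01,"ty": -0.092,"tz": 0.01,"rx": 0,"ry": 0,"rz": 0,"gripper": -1},
  {"tx": 0,"ty": 0,"tz": 0.1,"rx": 0,"ry": 0,"rz": 0,"gripper": -1},
  {"tx": 0,"ty": 0,"tz": 0.1,"rx": 0,"ry": 0,"rz": 0,"gripper": -1},
  {"tx": 0,"ty": 0,"tz": 0.1,"rx": 0,"ry": 0,"rz": 0,"gripper": -1},
  {"tx": 0,"ty": 0,"tz": 0,"rx": 0,"ry": 0,"rz": 0,"gripper": -1},
  {"tx": 0,"ty": 0,"tz": 0,"rx": 0,"ry": 0,"rz": 0,"gripper": -1},
  {"tx": 0,"ty": 0,"tz": 0,"rx": 0,"ry": 0,"rz": 0,"gripper": -1},
])

```text
time_s: 48.62
ee_pos: [350.1, -18.9, 46.8]
ee_rot: [179.7, 0.1, 100.7]
force: [-0.2, -0.2, 0.9]
gripper_width: 91.3
gripper_force: 0.0
```

```bash
python3 - <<'E'
from h import *
f=grab('top');pile(3,f);p,y=pose();print(p,y)
plan([[349.5,-18.8,11,100.7,4]])
a=cv2.resize(f['frame'][125:210,210:340],None,fx=4,fy=4,interpolation=cv2.INTER_CUBIC)[:, :, ::-1]
b=cv2.resize(grab('side')['frame'][150:280,205:400],None,fx=2.8,fy=2.8,interpolation=cv2.INTER_CUBIC)[:,:,::-1][:254]
o=np.zeros((600,560,3),np.uint8);o[:340,:520]=a;b=b[:260];o[340:340+b.shape[0],:b.shape[1]]=b;cv2.imwrite('pics/c7.png',o)
E
```

```text
pile [628.81   4.18  11.19] 0.022 area 1348 1365.536075044074
[349.84079461 -18.89434618  46.60074058] 100.69186223869205
[{"tx":0.0,"ty":-0.0,"tz":0.018,"rx":0.0,"ry":0.0,"rz":-0.0,"gripper":-1.0},{"tx":0.0,"ty":-0.0,"tz":0.018,"rx":0.0,"ry":0.0,"rz":-0.0,"gripper":-1.0},{"tx":0.0,"ty":-0.0,"tz":0.018,"rx":0.0,"ry":0.0,"rz":-0.0,"gripper":-1.0},{"tx":0.0003,"ty":-0.0006,"tz":0.0172,"rx":0.0,"ry":0.0,"rz":-0.0,"gripper":-1.0}]
4 rows
```

View pics/c7.png

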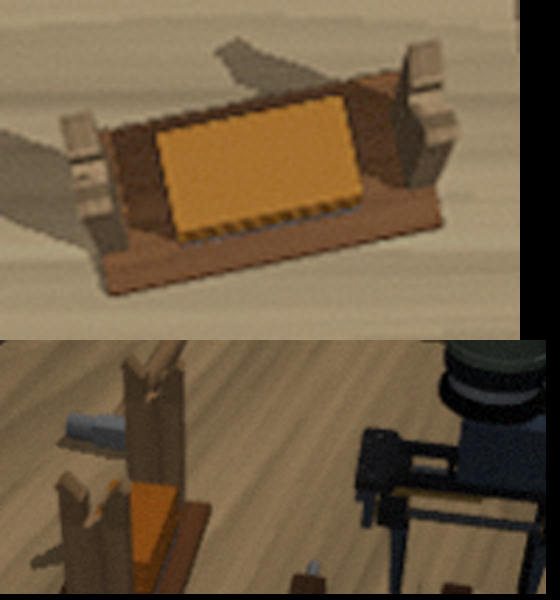

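The three slabs form a flush pile at (260,165), and the fingers straddle the board's handle at (455,585). Now I'll pick the board.

send_rows([
  {"tx": 0,"ty": 0,"tz": 0.025,"rx": 0,"ry": 0,"rz": 0,"gripper": -1},
  {"tx": 0,"ty": 0,"tz": 0.025,"rx": 0,"ry": 0,"rz": 0,"gripper": -1},
  {"tx": 0,"ty": 0,"tz": 0.02,"rx": 0,"ry": 0,"rz": 0,"gripper": -1},
  {"tx": 0,"ty": 0,"tz": 0,"rx": 0,"ry": 0,"rz": 0,"gripper": 1},
  {"tx": 0,"ty": 0,"tz": 0,"rx": 0,"ry": 0,"rz": 0,"gripper": 1},
  {"tx": 0,"ty": 0,"tz": 0,"rx": 0,"ry": 0,"rz": 0,"gripper": 1},
  {"tx": 0,"ty": 0,"tz": 0,"rx": 0,"ry": 0,"rz": 0,"gripper": 1},
  {"tx": 0,"ty": 0,"tz": 0,"rx": 0,"ry": 0,"rz": 0,"gripper": 1},
  {"tx": 0,"ty": 0,"tz": 0,"rx": 0,"ry": 0,"rz": 0,"gripper": 1},
  {"tx": 0,"ty": 0,"tz": 0,"rx": 0,"ry": 0,"rz": 0,"gripper": 1},
  {"tx": 0,"ty": 0,"tz": 0,"rx": 0,"ry": 0,"rz": 0,"gripper": 1},
  {"tx": 0,"ty": 0,"tz": 0,"rx": 0,"ry": 0,"rz": 0,"gripper": 1},
], grip_force=20)

```text
time_s: 50.22
ee_pos: [348.9, -18.8, 10.3]
ee_rot: [179.9, 0.0, 100.7]
force: [0.9, 0.6, 6.7]
gripper_width: 23.7
gripper_force: 21.3
```

```bash
python3 - <<'E'
from h import *
p,y=pose();print(p,y)
plan([[p[0],p[1],225,y,5],[627,3.2,225,100.7,6]],g=1)
E
```

```text
[348.94661388 -18.79168209  10.26484667] 100.68756644526835
[{"tx":0.0,"ty":0.0,"tz":-0.086,"rx":0.0,"ry":0.0,"rz":-0.0,"gripper":1.0},{"tx":0.0,"ty":0.0,"tz":-0.086,"rx":0.0,"ry":0.0,"rz":-0.0,"gripper":1.0},{"tx":0.0,"ty":0.0,"tz":-0.086,"rx":0.0,"ry":0.0,"rz":-0.0,"gripper":1.0},{"tx":0.0,"ty":0.0,"tz":-0.086,"rx":0.0,"ry":0.0,"rz":-0.0,"gripper":1.0},{"tx":0.0,"ty":0.0,"tz":-0.0855,"rx":0.0,"ry":0.0,"rz":-0.0,"gripper":1.0},{"tx":-0.01,"ty":0.092,"tz":0.0,"rx":0.0,"ry":0.0,"rz":-0.0,"gripper":1.0},{"tx":-0.01,"ty":0.093,"tz":0.0,"rx":0.0,"ry":0.0,"rz":-0.0,"gripper":1.0},{"tx":-0.01,"ty":0.092,"tz":0.0,"rx":0.0,"ry":0.0,"rz":-0.0,"gripper":1.0},{"tx":-0.01,"ty":0.093,"tz":0.0,"rx":0.0,"ry":0.0,"rz":-0.0,"gripper":1.0},{"tx":-0.01,"ty":0.092,"tz":0.0,"rx":0.0,"ry":0.0,"rz":-0.0,"gripper":1.0},{"tx":-0.0099,"ty":0.0926,"tz":0.0,"rx":0.0,"ry":0.0,"rz":-0.0,"gripper":1.0}]
11 rows
```

send_rows([
  {"tx": 0,"ty": 0,"tz": -0.03,"rx": 0,"ry": 0,"rz": 0,"gripper": 1},
  {"tx": 0,"ty": 0,"tz": -0.09,"rx": 0,"ry": 0,"rz": 0,"gripper": 1},
  {"tx": 0,"ty": 0,"tz": -0.1,"rx": 0,"ry": 0,"rz": 0,"gripper": 1},
  {"tx": 0,"ty": 0,"tz": -0.11,"rx": 0,"ry": 0,"rz": 0,"gripper": 1},
  {"tx": 0,"ty": 0,"tz": -0.1,"rx": 0,"ry": 0,"rz": 0,"gripper": 1},
  {"tx": -0.01,"ty": 0.093,"tz": 0,"rx": 0,"ry": 0,"rz": 0,"gripper": 1},
  {"tx": -0.01,"ty": 0.093,"tz": 0,"rx": 0,"ry": 0,"rz": 0,"gripper": 1},
  {"tx": -0.01,"ty": 0.093,"tz": 0,"rx": 0,"ry": 0,"rz": 0,"gripper": 1},
  {"tx": -0.01,"ty": 0.093,"tz": 0,"rx": 0,"ry": 0,"rz": 0,"gripper": 1},
  {"tx": -0.01,"ty": 0.092,"tz": 0,"rx": 0,"ry": 0,"rz": 0,"gripper": 1},
  {"tx": -0.01,"ty": 0.092,"tz": 0,"rx": 0,"ry": 0,"rz": 0,"gripper": 1},
  {"tx": 0,"ty": 0,"tz": 0,"rx": 0,"ry": 0,"rz": 0,"gripper": 1},
])

```text
time_s: 51.72
ee_pos: [628.8, 3.6, 222.4]
ee_rot: [-179.9, -0.0, 100.7]
force: [-0.8, 0.8, -1.5]
gripper_width: 23.8
gripper_force: 20.6
```

send_rows([
  {"tx": 0,"ty": 0,"tz": 0.05,"rx": 0,"ry": 0,"rz": 0,"gripper": 1},
  {"tx": 0,"ty": 0,"tz": 0.09,"rx": 0,"ry": 0,"rz": 0,"gripper": 1},
  {"tx": 0,"ty": 0,"tz": 0.08,"rx": 0,"ry": 0,"rz": 0,"gripper": 1},
  {"tx": 0,"ty": 0,"tz": 0.04,"rx": 0,"ry": 0,"rz": 0,"gripper": 1},
  {"tx": 0,"ty": 0,"tz": 0,"rx": 0,"ry": 0,"rz": 0,"gripper": 1},
  {"tx": 0,"ty": 0,"tz": 0,"rx": 0,"ry": 0,"rz": 0,"gripper": 1},
  {"tx": 0,"ty": 0,"tz": 0,"rx": 0,"ry": 0,"rz": 0,"gripper": 1},
  {"tx": 0,"ty": 0,"tz": 0,"rx": 0,"ry": 0,"rz": 0,"gripper": 1},
])

```text
time_s: 52.72
ee_pos: [627.4, 3.4, 96.0]
ee_rot: [179.9, 0.0, 100.7]
force: [0.1, 0.4, -1.1]
gripper_width: 24.0
gripper_force: 20.7
```

```bash
python3 - <<'E'
from h import *
p,y=pose();print(p,y)
plan([[627,3.4,70.5,100.7,3]],g=1)
E
```

```text
[627.38234373   3.36671341  95.95198138] 100.69480031209483
[{"tx":0.0,"ty":-0.0,"tz":0.017,"rx":0.0,"ry":0.0,"rz":-0.0,"gripper":1.0},{"tx":0.0,"ty":-0.0,"tz":0.017,"rx":0.0,"ry":0.0,"rz":-0.0,"gripper":1.0},{"tx":0.0002,"ty":-0.0007,"tz":0.0169,"rx":0.0,"ry":0.0,"rz":-0.0,"gripper":1.0}]
3 rows
```

send_rows([
  {"tx": 0,"ty": 0,"tz": 0.018,"rx": 0,"ry": 0,"rz": 0,"gripper": 1},
  {"tx": 0,"ty": 0,"tz": 0.018,"rx": 0,"ry": 0,"rz": 0,"gripper": 1},
  {"tx": 0,"ty": 0,"tz": 0.014,"rx": 0,"ry": 0,"rz": 0,"gripper": 1},
  {"tx": 0,"ty": 0,"tz": 0,"rx": 0,"ry": 0,"rz": 0,"gripper": 1},
  {"tx": 0,"ty": 0,"tz": 0,"rx": 0,"ry": 0,"rz": 0,"gripper": 1},
  {"tx": 0,"ty": 0,"tz": 0,"rx": 0,"ry": 0,"rz": 0,"gripper": 1},
])

```text
time_s: 53.48
ee_pos: [626.9, 3.3, 69.7]
ee_rot: [-180.0, 0.0, 100.7]
force: [-0.5, -0.1, -1.2]
gripper_width: 23.9
gripper_force: 32.3
```

send_rows([
  {"tx": 0,"ty": 0,"tz": 0,"rx": 0,"ry": 0,"rz": 0,"gripper": -1},
  {"tx": 0,"ty": 0,"tz": 0,"rx": 0,"ry": 0,"rz": 0,"gripper": -1},
  {"tx": 0,"ty": 0,"tz": 0,"rx": 0,"ry": 0,"rz": 0,"gripper": -1},
  {"tx": 0,"ty": 0,"tz": 0,"rx": 0,"ry": 0,"rz": 0,"gripper": -1},
  {"tx": 0,"ty": 0,"tz": 0,"rx": 0,"ry": 0,"rz": 0,"gripper": -1},
  {"tx": 0,"ty": 0,"tz": -0.03,"rx": 0,"ry": 0,"rz": 0,"gripper": -1},
  {"tx": 0,"ty": 0,"tz": -0.07,"rx": 0,"ry": 0,"rz": 0,"gripper": -1},
  {"tx": 0,"ty": 0,"tz": -0.1,"rx": 0,"ry": 0,"rz": 0,"gripper": -1},
  {"tx": 0,"ty": 0,"tz": -0.1,"rx": 0,"ry": 0,"rz": 0,"gripper": -1},
])

```text
time_s: 54.6
ee_pos: [626.9, 3.4, 222.6]
ee_rot: [179.9, 0.0, 100.7]
force: [0.3, -0.1, 0.9]
gripper_width: 91.3
gripper_force: 0.0
```

```bash
python3 - <<'E'
from h import *
p,y=pose();print(p,y)
plan([[459,56,200,100.2,4],[459,56,100,100.2,2]],step=55)
f=grab('top');a=cv2.resize(f['frame'][200:290,230:330],None,fx=6,fy=6)[:,:,::-1];cv2.imwrite('pics/bar.png',a)
fs=grab('side');a=cv2.resize(fs['frame'][220:310,285:340],None,fx=6,fy=6,interpolation=cv2.INTER_CUBIC)[:,:,::-1];cv2.imwrite('pics/bars.png',a)
# predicted bar end pixels
c=np.cos(np.radians(10.2));s=np.sin(np.radians(10.2))
print(proj(fs,[[459.2-s*k,55.9+c*k+1.7,14] for k in(112,-112)]).round(1))
E
```

```text
[626.93409037   3.35346503 222.57907836] 100.69021821414341
[{"tx":0.041,"ty":-0.078,"tz":0.011,"rx":0.0,"ry":0.0,"rz":0.004,"gripper":-1.0},{"tx":0.041,"ty":-0.078,"tz":0.011,"rx":0.0,"ry":0.0,"rz":0.004,"gripper":-1.0},{"tx":0.041,"ty":-0.077,"tz":0.012,"rx":0.0,"ry":0.0,"rz":0.004,"gripper":-1.0},{"tx":0.0418,"ty":-0.078,"tz":0.0112,"rx":0.0,"ry":0.0,"rz":0.004,"gripper":-1.0},{"tx":-0.0,"ty":-0.0,"tz":0.1,"rx":0.0,"ry":0.0,"rz":0.0,"gripper":-1.0},{"tx":-0.0,"ty":-0.0,"tz":0.1,"rx":0.0,"ry":0.0,"rz":0.0,"gripper":-1.0}]
6 rows
[[301.9 297. ]
 [317.1 229.6]]
```

View pics/bars.png

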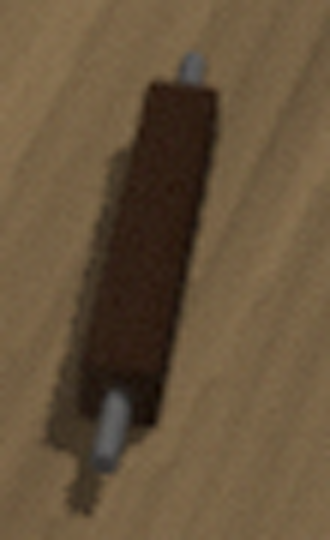

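The bar lies flat and square to the gripper: axle ends at (302,297) and (317,229), matching the prediction.

send_rows([
  {"tx": 0.042,"ty": -0.078,"tz": 0.01,"rx": 0,"ry": 0,"rz": 0.004,"gripper": -1},
  {"tx": 0.042,"ty": -0.078,"tz": 0.01,"rx": 0,"ry": 0,"rz": 0.004,"gripper": -1},
  {"tx": 0.042,"ty": -0.078,"tz": 0.01,"rx": 0,"ry": 0,"rz": 0.004,"gripper": -1},
  {"tx": 0.043,"ty": -0.077,"tz": 0.01,"rx": 0,"ry": 0,"rz": 0.004,"gripper": -1},
  {"tx": 0,"ty": 0,"tz": 0.1,"rx": 0,"ry": 0,"rz": 0,"gripper": -1},
  {"tx": 0,"ty": 0,"tz": 0.1,"rx": 0,"ry": 0,"rz": 0,"gripper": -1},
  {"tx": 0,"ty": 0,"tz": 0.1,"rx": 0,"ry": 0,"rz": 0,"gripper": -1},
  {"tx": 0,"ty": 0,"tz": 0,"rx": 0,"ry": 0,"rz": 0,"gripper": -1},
  {"tx": 0,"ty": 0,"tz": 0,"rx": 0,"ry": 0,"rz": 0,"gripper": -1},
  {"tx": 0,"ty": 0,"tz": 0,"rx": 0,"ry": 0,"rz": 0,"gripper": -1},
  {"tx": 0,"ty": 0,"tz": 0,"rx": 0,"ry": 0,"rz": 0,"gripper": -1},
])

```text
time_s: 56.08
ee_pos: [459.7, 58.2, 51.4]
ee_rot: [179.8, 0.0, 100.2]
force: [0.0, -0.6, -0.3]
gripper_width: 91.0
gripper_force: 0.0
```

```bash
python3 - <<'E'
from h import *
p,y=pose();print(p,y)
plan([[459.4,57.6,6,100.2,4]])
f=grab('top','t8');a=cv2.resize(f['frame'][125:210,210:340],None,fx=6,fy=6,interpolation=cv2.INTER_CUBIC)[:, :, ::-1];cv2.imwrite('pics/ct8.png',a)
E
```

```text
[459.71876748  58.15399994  51.39554981] 100.21000339523492
[{"tx":-0.0,"ty":-0.0,"tz":0.023,"rx":0.0,"ry":0.0,"rz":0.0,"gripper":-1.0},{"tx":-0.0,"ty":-0.0,"tz":0.023,"rx":0.0,"ry":0.0,"rz":0.0,"gripper":-1.0},{"tx":-0.0,"ty":-0.0,"tz":0.022,"rx":0.0,"ry":0.0,"rz":0.0,"gripper":-1.0},{"tx":-0.001,"ty":-0.0008,"tz":0.0228,"rx":0.0,"ry":0.0,"rz":0.0,"gripper":-1.0}]
4 rows
```

View pics/ct8.png

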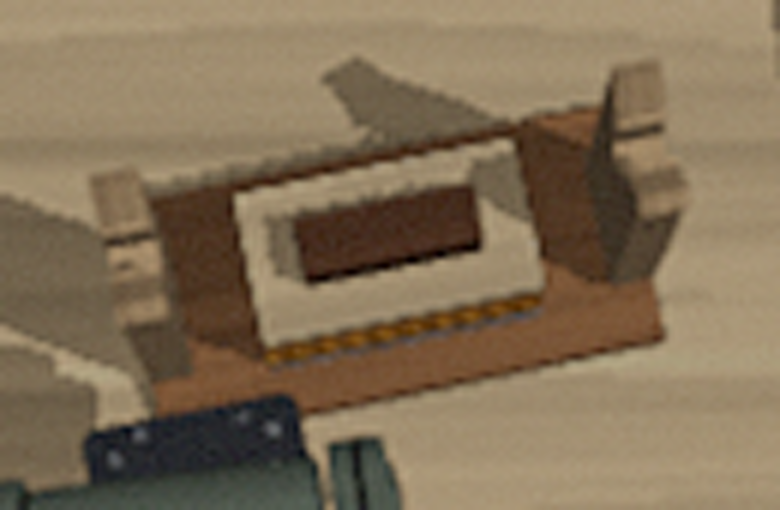

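The board sits square on the pile at crop (390,245), handle up.

send_rows([
  {"tx": -0.001,"ty": 0,"tz": 0.03,"rx": 0,"ry": 0,"rz": 0,"gripper": -1},
  {"tx": 0,"ty": 0,"tz": 0.03,"rx": 0,"ry": 0,"rz": 0,"gripper": -1},
  {"tx": 0,"ty": 0,"tz": 0.02,"rx": 0,"ry": 0,"rz": 0,"gripper": -1},
  {"tx": 0,"ty": 0,"tz": 0.01,"rx": 0,"ry": 0,"rz": 0,"gripper": -1},
  {"tx": 0,"ty": 0,"tz": 0,"rx": 0,"ry": 0,"rz": 0,"gripper": 1},
  {"tx": 0,"ty": 0,"tz": 0,"rx": 0,"ry": 0,"rz": 0,"gripper": 1},
  {"tx": 0,"ty": 0,"tz": 0,"rx": 0,"ry": 0,"rz": 0,"gripper": 1},
  {"tx": 0,"ty": 0,"tz": 0,"rx": 0,"ry": 0,"rz": 0,"gripper": 1},
  {"tx": 0,"ty": 0,"tz": 0,"rx": 0,"ry": 0,"rz": 0,"gripper": 1},
  {"tx": 0,"ty": 0,"tz": 0,"rx": 0,"ry": 0,"rz": 0,"gripper": 1},
  {"tx": 0,"ty": 0,"tz": 0,"rx": 0,"ry": 0,"rz": 0,"gripper": 1},
  {"tx": 0,"ty": 0,"tz": 0,"rx": 0,"ry": 0,"rz": 0,"gripper": 1},
], grip_force=25)

```text
time_s: 57.62
ee_pos: [458.9, 57.6, 5.0]
ee_rot: [180.0, 0.0, 100.2]
force: [0.2, -0.2, -0.4]
gripper_width: 27.8
gripper_force: 25.0
```

```bash
python3 - <<'E'
from h import *
p,y=pose();print(p,y)
plan([[p[0],p[1],225,y,5],[627.2,3.4,225,100.7,4]],g=1)
E
```

```text
[458.91886267  57.58793361   4.96078834] 100.21516258807961
[{"tx":0.0,"ty":0.0,"tz":-0.088,"rx":0.0,"ry":0.0,"rz":-0.0,"gripper":1.0},{"tx":0.0,"ty":0.0,"tz":-0.088,"rx":0.0,"ry":0.0,"rz":-0.0,"gripper":1.0},{"tx":0.0,"ty":0.0,"tz":-0.088,"rx":0.0,"ry":0.0,"rz":-0.0,"gripper":1.0},{"tx":0.0,"ty":0.0,"tz":-0.088,"rx":0.0,"ry":0.0,"rz":-0.0,"gripper":1.0},{"tx":0.0,"ty":0.0,"tz":-0.0881,"rx":0.0,"ry":0.0,"rz":-0.0,"gripper":1.0},{"tx":-0.042,"ty":0.078,"tz":0.0,"rx":0.0,"ry":0.0,"rz":-0.004,"gripper":1.0},{"tx":-0.042,"ty":0.078,"tz":0.0,"rx":0.0,"ry":0.0,"rz":-0.004,"gripper":1.0},{"tx":-0.042,"ty":0.078,"tz":0.0,"rx":0.0,"ry":0.0,"rz":-0.004,"gripper":1.0},{"tx":-0.0413,"ty":0.0775,"tz":0.0,"rx":0.0,"ry":0.0,"rz":-0.004,"gripper":1.0}]
9 rows
```

send_rows([
  {"tx": 0,"ty": 0,"tz": -0.03,"rx": 0,"ry": 0,"rz": 0,"gripper": 1},
  {"tx": 0,"ty": 0,"tz": -0.09,"rx": 0,"ry": 0,"rz": 0,"gripper": 1},
  {"tx": 0,"ty": 0,"tz": -0.1,"rx": 0,"ry": 0,"rz": 0,"gripper": 1},
  {"tx": 0,"ty": 0,"tz": -0.11,"rx": 0,"ry": 0,"rz": 0,"gripper": 1},
  {"tx": 0,"ty": 0,"tz": -0.11,"rx": 0,"ry": 0,"rz": 0,"gripper": 1},
  {"tx": -0.042,"ty": 0.078,"tz": 0,"rx": 0,"ry": 0,"rz": -0.004,"gripper": 1},
  {"tx": -0.042,"ty": 0.078,"tz": 0,"rx": 0,"ry": 0,"rz": -0.004,"gripper": 1},
  {"tx": -0.042,"ty": 0.078,"tz": 0,"rx": 0,"ry": 0,"rz": -0.004,"gripper": 1},
  {"tx": -0.041,"ty": 0.077,"tz": 0,"rx": 0,"ry": 0,"rz": -0.004,"gripper": 1},
  {"tx": 0,"ty": 0,"tz": 0,"rx": 0,"ry": 0,"rz": 0,"gripper": 1},
  {"tx": 0,"ty": 0,"tz": 0,"rx": 0,"ry": 0,"rz": 0,"gripper": 1},
  {"tx": 0,"ty": 0,"tz": 0,"rx": 0,"ry": 0,"rz": 0,"gripper": 1},
])

```text
time_s: 59.12
ee_pos: [625.6, 3.9, 224.9]
ee_rot: [-179.9, -0.0, 100.7]
force: [-0.3, 0.5, -2.2]
gripper_width: 28.1
gripper_force: 25.0
```

send_rows([
  {"tx": 0,"ty": 0,"tz": 0.04,"rx": 0,"ry": 0,"rz": 0,"gripper": 1},
  {"tx": 0,"ty": 0,"tz": 0.04,"rx": 0,"ry": 0,"rz": 0,"gripper": 1},
  {"tx": 0,"ty": 0,"tz": 0,"rx": 0,"ry": 0,"rz": 0,"gripper": 1},
  {"tx": 0,"ty": 0,"tz": 0,"rx": 0,"ry": 0,"rz": 0,"gripper": 1},
  {"tx": 0,"ty": 0,"tz": 0,"rx": 0,"ry": 0,"rz": 0,"gripper": 1},
  {"tx": 0,"ty": 0,"tz": 0,"rx": 0,"ry": 0,"rz": 0,"gripper": 1},
])

```text
time_s: 59.88
ee_pos: [627.0, 3.5, 185.7]
ee_rot: [179.9, 0.0, 100.7]
force: [-0.7, -0.3, -2.3]
gripper_width: 27.9
gripper_force: 25.0
```

```bash
python3 - <<'E'
from h import *
p,y=pose();print(p,y)
plan([[627.2,3.4,150,100.7,3]],g=1)
f=grab('side');a=cv2.resize(f['frame'][100:270,195:315],None,fx=3.5,fy=3.5,interpolation=cv2.INTER_CUBIC)[:,:,::-1];cv2.imwrite('pics/s9.png',a)
E
```

```text
[627.03574323   3.510373   185.71344876] 100.6938705373345
[{"tx":-0.0,"ty":0.0,"tz":0.024,"rx":0.0,"ry":0.0,"rz":-0.0,"gripper":1.0},{"tx":-0.0,"ty":0.0,"tz":0.024,"rx":0.0,"ry":0.0,"rz":-0.0,"gripper":1.0},{"tx":-0.0003,"ty":0.0003,"tz":0.0234,"rx":0.0,"ry":0.0,"rz":-0.0,"gripper":1.0}]
3 rows
```

View pics/s9.png

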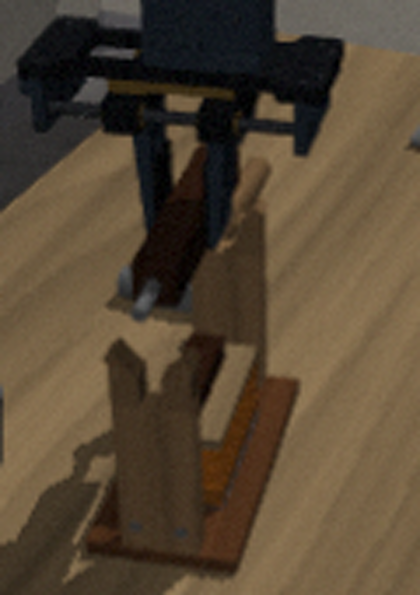

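The bar hangs level, its near axle end at (145,300) directly over the slot mouth at (155,385), with the pile and board below. I'll lower it gently.

send_rows([
  {"tx": 0,"ty": 0,"tz": 0.024,"rx": 0,"ry": 0,"rz": 0,"gripper": 1},
  {"tx": 0,"ty": 0,"tz": 0.024,"rx": 0,"ry": 0,"rz": 0,"gripper": 1},
  {"tx": 0,"ty": 0,"tz": 0.022,"rx": 0,"ry": 0,"rz": 0,"gripper": 1},
  {"tx": 0,"ty": 0,"tz": 0.012,"rx": 0,"ry": 0,"rz": 0,"gripper": 1},
  {"tx": 0,"ty": 0,"tz": 0,"rx": 0,"ry": 0,"rz": 0,"gripper": 1},
  {"tx": 0,"ty": 0,"tz": 0,"rx": 0,"ry": 0,"rz": 0,"gripper": 1},
  {"tx": 0,"ty": 0,"tz": 0,"rx": 0,"ry": 0,"rz": 0,"gripper": 1},
])

```text
time_s: 60.8
ee_pos: [627.1, 3.5, 144.5]
ee_rot: [179.9, 0.0, 100.7]
force: [-0.7, 0.9, -2.0]
gripper_width: 27.9
gripper_force: 25.0
```

send_rows([
  {"tx": 0,"ty": 0,"tz": 0.01,"rx": 0,"ry": 0,"rz": 0,"gripper": 1},
  {"tx": 0,"ty": 0,"tz": 0.01,"rx": 0,"ry": 0,"rz": 0,"gripper": 1},
  {"tx": 0,"ty": 0,"tz": 0.01,"rx": 0,"ry": 0,"rz": 0,"gripper": 1},
  {"tx": 0,"ty": 0,"tz": 0,"rx": 0,"ry": 0,"rz": 0,"gripper": 1},
  {"tx": 0,"ty": 0,"tz": 0,"rx": 0,"ry": 0,"rz": 0,"gripper": 1},
])

```text
time_s: 61.42
ee_pos: [626.9, 3.5, 129.0]
ee_rot: [180.0, 0.0, 100.7]
force: [1.3, -1.1, -1.9]
gripper_width: 27.8
gripper_force: 25.0
```

send_rows([
  {"tx": 0,"ty": 0,"tz": 0.008,"rx": 0,"ry": 0,"rz": 0,"gripper": 1},
  {"tx": 0,"ty": 0,"tz": 0.007,"rx": 0,"ry": 0,"rz": 0,"gripper": 1},
  {"tx": 0,"ty": 0,"tz": 0.004,"rx": 0,"ry": 0,"rz": 0,"gripper": 1},
  {"tx": 0,"ty": 0,"tz": 0,"rx": 0,"ry": 0,"rz": 0,"gripper": 1},
  {"tx": 0,"ty": 0,"tz": 0,"rx": 0,"ry": 0,"rz": 0,"gripper": 1},
  {"tx": 0,"ty": 0,"tz": 0,"rx": 0,"ry": 0,"rz": 0,"gripper": 1},
])

```text
time_s: 62.18
ee_pos: [626.8, 3.5, 119.5]
ee_rot: [180.0, 0.0, 100.7]
force: [-0.9, -0.9, -2.3]
gripper_width: 28.3
gripper_force: 25.0
```

send_rows([
  {"tx": 0,"ty": 0,"tz": 0.001,"rx": 0,"ry": 0,"rz": 0,"gripper": 1},
  {"tx": 0,"ty": 0,"tz": 0,"rx": 0,"ry": 0,"rz": 0,"gripper": 1},
  {"tx": 0,"ty": 0,"tz": 0,"rx": 0,"ry": 0,"rz": 0,"gripper": -1},
  {"tx": 0,"ty": 0,"tz": 0,"rx": 0,"ry": 0,"rz": 0,"gripper": -1},
  {"tx": 0,"ty": 0,"tz": 0,"rx": 0,"ry": 0,"rz": 0,"gripper": -1},
  {"tx": 0,"ty": 0,"tz": 0,"rx": 0,"ry": 0,"rz": 0,"gripper": -1},
  {"tx": 0,"ty": 0,"tz": 0,"rx": 0,"ry": 0,"rz": 0,"gripper": -1},
  {"tx": 0,"ty": 0,"tz": -0.03,"rx": 0,"ry": 0,"rz": 0,"gripper": -1},
  {"tx": 0,"ty": 0,"tz": -0.08,"rx": 0,"ry": 0,"rz": 0,"gripper": -1},
  {"tx": 0,"ty": 0,"tz": -0.1,"rx": 0,"ry": 0,"rz": 0,"gripper": -1},
])

```text
time_s: 63.42
ee_pos: [626.4, 3.5, 225.3]
ee_rot: [-179.9, -0.0, 100.7]
force: [0.5, -1.4, 1.0]
gripper_width: 91.5
gripper_force: 0.0
```

send_rows([
  {"tx": 0,"ty": -0.1,"tz": 0,"rx": 0,"ry": 0,"rz": 0,"gripper": -1},
  {"tx": 0,"ty": -0.1,"tz": 0,"rx": 0,"ry": 0,"rz": 0,"gripper": -1},
  {"tx": 0,"ty": -0.1,"tz": 0,"rx": 0,"ry": 0,"rz": 0,"gripper": -1},
  {"tx": 0,"ty": -0.1,"tz": 0,"rx": 0,"ry": 0,"rz": 0,"gripper": -1},
  {"tx": 0,"ty": 0,"tz": 0,"rx": 0,"ry": 0,"rz": 0,"gripper": -1},
  {"tx": 0,"ty": 0,"tz": 0,"rx": 0,"ry": 0,"rz": 0,"gripper": -1},
])

```text
time_s: 64.18
ee_pos: [431.3, -33.7, 225.2]
ee_rot: [179.8, 0.1, 100.7]
force: [0.6, 0.0, 0.8]
gripper_width: 91.5
gripper_force: 0.0
```

```bash
python3 - <<'E'
from h import *
f=grab('top');g=grab('side')
a=cv2.resize(f['frame'][125:210,210:340],None,fx=3,fy=3,interpolation=cv2.INTER_CUBIC)
b=cv2.resize(g['frame'][135:270,205:305],None,fx=4,fy=4,interpolation=cv2.INTER_CUBIC)
o=np.zeros((540,790,3),np.uint8);o[:255,:390]=a;o[:,390:]=b;cv2.imwrite('pics/fin.png',o[:,:,::-1])
E
```

```text
(no output)
```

View pics/fin.png

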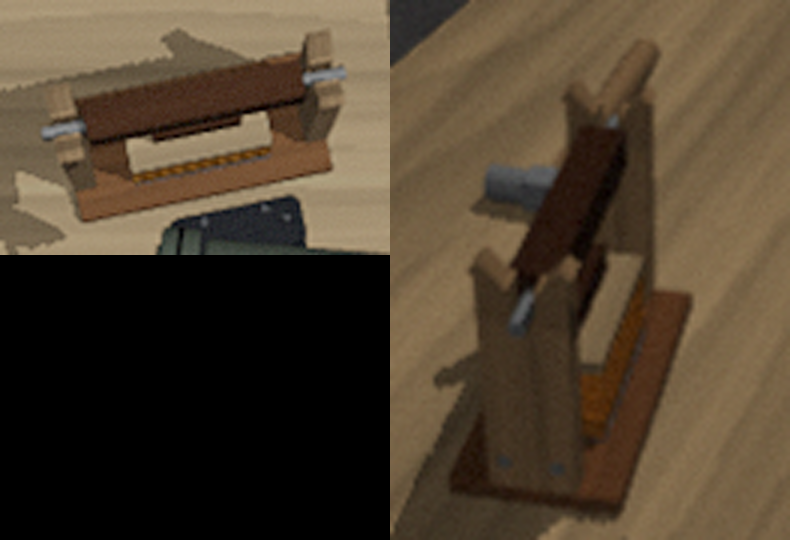

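Both axle ends are down in their slots: near end at (520,325), far end at (612,122), the same pixels as at the start. The pile and board sit square underneath.

```bash
python3 -c "
from workcell import env
print(env.job_done())"
```

```text
the job is handed in; nothing more can be done
None
```

The job is handed in with no verdict returned: all three amber slabs are stacked on the pad, the cover board is on top with its handle up, and the bar is back down in both slots, though I had to re-square the first slab after it was knocked aside on the pad.

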